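# Load the wire dispenser and lock it

## Robot

A 6-joint arm with a two-finger parallel gripper is mounted at the origin on a cart in front of the work surface, level with it; the furniture and walls round the work are solid. World frame = base frame: x ahead of the robot, y to its left, z up, the work surface at z = 0. Lengths are in m, angles in rad, forces in N, time in s.
With the tool pointing down it reaches from about 0.375 to 0.9 m from the base axis. Payload 3.1 kg.
Tool frame: the origin (TCP) lies between the finger pads; the fingertips stand 22 mm ahead of it and the grasp point (between the pads) lies 3 mm ahead of it; z points along the fingers, y is the line along which they close (so a half turn about z gives the same grasp; the last joint's range is limited). The gripper opens to 87 mm and grips with 3 to 60 N. Pads are 19 mm wide; open, the fingers measure 117 mm over their backs; the gripper's body (75 mm by 190 mm) begins 51 mm behind the grasp point.
Start: joints at [-0.178, 0.527, 1.433, -0, 1.181, -0.178], TCP at [0.625, 0, 0.245] pointing down, gripper open.
Joint ranges: [-3.08, 3.08], [-0.75, 2.2], [0.22, 2.44], [-1.43, 4.57], [0, 2.65], [-2.85, 2.85]. Speed limits (rad/s): [2.79, 2.79, 3.14, 3.14, 3.14, 3.14].

## Interface

Orientations are given as a unit quaternion [x, y, z, w].
In Python, from rig import robot gives the robot as it stands.
- The arm moves only by the tool move_arm, never from a script. Its argument "series" is text: rows parted by semicolons, each of 6 numbers parted by spaces: the shift along the tool's x, y, z in mm, then the turn, a rotation vector about the tool's x, y, z in degrees. In form: dx dy dz ax ay az; .... A call has 1 to 8 rows; each row is the pose to reach, as a shift and turn from the pose commanded when the call began, along the tool's axes at that moment; what a row does not reach only later rows make up. A row lasts 1/12 s, in which the tool goes at most 41.7 mm and 7.16 degrees, less where a joint would pass 70% of its speed; a pose out of reach is approached as far as the arm can. A call with a gripper value outside its range is refused whole. "jaw" is the opening, from 0 (shut) to 1 (fully open), set as the call begins (left out, the last holds). The fingers move at their own pace and stop on an object; "newtons" is the grip in N (left out, the last holds). Time passes only in rows, so rows that repeat a pose let the fingers close. It gives the time, the measured TCP pose, the force, the opening and the grip force at its end, in the units of the state.
- robot.get_obs(): the state, without advancing time (a new reading comes with each control period).
- robot.camera(name): name is "scene" or "side" or "wrist"; returns a dict with "img" (420x560x3 uint8, red, green, blue), "mtx" (3x3 intrinsics, pixels), "world_to_cam" (4x4, takes a point from world to camera coordinates). Camera axes: x right, y down, z forward; pixel columns grow to the right and rows downward; lengths in m; the calibration is good to about 2 mm. A picture is of the moment at which its call begins. There is no depth.
- robot.hand_in(): hands the job in; it is judged then, once.
Trained networks look in a picture, given as the dict that the camera call returned (one of the last four; its "shot" number tells which), for a name from the list of things; names that differ only in an ending like _2 or _b are one class to them, and where a whole thing is asked for, a point or a joint stands for the part that bears it (a point fixed in the world has none). Each returns a list of dicts, best first, with "p" (0 to 1); they miss things now and then, are a little off and sometimes report something else, mostly with a low value. They report only what shows in the picture. A call takes as long as a camera call. They do not tell look-alikes from the thing itself.
- robot.search_frame(picture, thing): "xyz" ([x, y, z] in m, in world coordinates, good to about 4 mm: the middle of the surface that is visible of it).
- robot.tip_of(picture, thing): "xyz" ([x, y, z] in m, in world coordinates, good to about 4 mm: a listed point, or the origin of a listed thing).
The state is a dict: "time": time; "q": joint angles; "joint_velocities": joint speeds; "joint_torque": joint torques, N m; "position": TCP position; "tool_rot": TCP orientation; "ft_force": force on the tool from outside, world axes, zero at the start; "moment": the same for the moment, N m; "grip_width": finger opening in m; "grip_force": force on a finger pad.
Only numpy, scipy, OpenCV 4.12 (cv2) and the standard library are available. Lean on these libraries where they do the work, as an engineer would, in place of code of your own. Each camera call takes 0.05 s, during which the arm holds its last target. There are 200 camera calls.

## Task

Load the wire dispenser: put every spool of wire that is there, from the spindle and the bench, down on its two hollow hubs, no more than two to a hub. Then put one long wing screw down each hub, start it squarely in the thread at the bottom of the well and turn it clockwise until it is fully home, and last swing the keeper arm over until it rests in its catch. Leave the dark jar and the pliers near by alone.

Things in the scene. Friction and masses are not known exactly. Their poses are not given: they have to be found in the camera images.
- dispenser: Fixed grey metal wire dispenser, 176 x 152 mm base plate 20 mm thick; origin on the bench under the midpoint between its two hubs. Its own x axis points from the catch (front, at x = -58 mm) to the keeper's hinge post (back, at x = +86 mm); the hubs stand at y = +50 and -50 mm. z up.
- hub_1 (a point): Centre of the rim of the hub at the dispenser's y = +50 mm, an upright aluminium tube: outside 40 mm (35 mm in its top 9 mm), bore (the well) 32 mm, rim 82 mm above the bench and 62 mm above the deck on which spools rest. Axes as the dispenser's. Dark marks on the rim at +y and -y show where the thread's entries lie.
- hub_2 (a point): The same for the hub at y = -50 mm. Two spools side by side on the hubs have 32 mm between them; the catch fork and hinge post stand clear of the spools, 17 and 43 mm beyond their edges in x.
- thread_1 (a point): Start of hub_1's coarse two-start thread, 63 mm below the rim; core hole 19 mm. Its two entries face +y and -y. A screw with its studs within 0.25 rad of that line drops in: flange 6.5 mm above the rim; elsewhere it stands on the thread, flange 12 to 16 mm above the rim (turn it, lightly pressed, till it drops). Above the thread the well is plain.
- thread_2 (a point): The same in hub_2. From the entry a clockwise turn (seen from above) of 1.4 to 1.75 rad takes a screw home: flange about 1 mm above the rim. It sinks 5 mm evenly between 0.15 and 1.4 rad, so lower the hand as it turns; stop at 1.85 rad. Once home it cannot be lifted straight out. Turns lightly by hand; may be regripped.
- keeper (a joint): Angle of the keeper arm, rad: 0 = lying level forward in the catch fork, about 1.75 = standing up and leaning a little back (as it starts), 1.85 = back stop. A steel arm of 10 x 10 mm with a crossbar 68 mm long at 86 mm from the hinge, which comes down over the screws' flanges. It turns easily, and once past upright (below 1.57) towards the catch it sinks down by itself in about 2 s.
- keeper_hinge (a point): Centre of the keeper's hinge, 107 mm above the bench; the axis runs along the dispenser's y.
- keeper_knob (a point): Centre of the black ball knob (22 mm) at the keeper's tip, 166 mm from the hinge.
- catch (a point): Floor of the catch fork, 99 mm above the bench, slot 16 mm wide.
- spindle: Fixed wooden stand: 76 mm square base 12 mm thick with an upright post, 38 mm thick, top at 78 mm. Up to two spools are stacked on it. Origin on the bench under the post.
- spool_a: Spool of copper wire: black flanges, 68 mm outside, bore 46 mm, 28 mm high, 140 g; origin at the centre of its underside, z along the bore. Starts at the bottom of the spindle; always there.
- spool_b: Spool like spool_a; starts on the spindle, on top of spool_a; may be absent.
- spool_c: Spool like spool_a; starts lying flat on the bench; may be absent.
- spool_d: Spool like spool_a; starts lying flat on the bench; may be absent.
- screw_rack: Fixed wooden rack, 150 x 62 mm, drilled plate with its top 82 mm above the bench; holes at x = +38 and -38 mm of its own frame; the wing screws hang in them by their flanges. Origin on the bench under its centre.
- screw_1: Long steel wing screw, 220 g, hanging upright in the rack. Origin at the centre of its flange's underside, z up along the screw. Flange 56 mm across, 6 mm thick; on it an upright flat wing, 44 mm long along the screw's x, 14 mm thick along y, from 6 to 42 mm above the origin.
- screw_1_foot (a point): Foot end of screw_1, on its axis, 73 mm below its origin. Shank 28 mm thick to 44 mm below the flange, tapering to 20 mm at 52 mm, then a 16 mm core with a tapered foot. Two round thread studs, 5 mm thick, stick out along the screw's +x and -x (in line with the wing) to 27 mm overall, 67 mm below the origin.
- screw_2: Wing screw like screw_1.
- screw_2_foot (a point): Foot end of screw_2.
- flux_jar: Small dark glass jar, 53 mm across, 66 mm high, standing by; leave alone.
- pliers_2: Blue-handled pliers, 142 mm long, lying by; leave alone.
Things that resemble listed ones, but are neither listed nor needed, are in the scene too. What is shaped like the spool_c but purple or red is not meant.

How it is judged:
By the outcome, as a careful person would: the job done as asked, in the order asked, and still so for the second after the job is handed in, with the robot touching nothing.
Of spool_b, spool_c, spool_d only 2 to 3 are there at a start; the rules pass over those that are not, and their reading is None.
At some moment in a run one of spool_c, spool_d may be knocked a few centimetres aside while the robot is not near it.
Once in a run the grip may slacken for a moment while it holds something.
It also fails if it takes over 208 s, if anything falls off the work surface, if the arm or the gripper's body presses on something with over 40 N, if the wrist force passes 120 N, or if a joint passes its speed limit or range.

## Working session

There is one attempt and no reset: what is moved stays moved. The work goes in short steps, Python scripts to look and compute and a tool call to move; the robot and the scene stay as the last step left them, time stands still between calls to the robot, and variables do not carry over. Pictures are saved under pics/ and viewed, at most 14 in all, crops included, and the job is handed in when it is done.

Besides the shell and the picture viewer there is one more tool, called after "Call:" as name(argument=value, ...) on one line, values as JSON. move_arm: Moves the arm, as the interface text tells. Its arguments: {"type":"object","properties":{"series":{"type":"string"},"jaw":{"type":"number"},"newtons":{"type":"number"}},"required":["series"]}

```bash
ls; mkdir -p pics
cat > h.py <<'E'
import numpy as np, cv2, sys
from rig import robot
from scipy.spatial.transform import Rotation as R
def save(c,n): cv2.imwrite('pics/'+n,c['img'][:,:,::-1])
def f(p): return [round(float(v),4) for v in p]
def find(c,names,fn='tip_of'):
    for n in names:
        print(fn,n,[(round(d['p'],2),f(d['xyz'])) for d in getattr(robot,fn)(c,n)][:6])
def px(c,p):
    q=c['world_to_cam']@np.r_[p,1]; u=c['mtx']@q[:3]; return u[:2]/u[2]
def atz(c,uv,z):
    W=np.linalg.inv(c['world_to_cam']); d=W[:3,:3]@np.linalg.inv(c['mtx'])@np.r_[uv,1]; o=W[:3,3]
    return o+d*(z-o[2])/d[2]
def st():
    o=robot.get_obs(); r=R.from_quat(o['tool_rot']); print('t',round(o['time'],2),'pos',f(o['position']),'yaw xaxis',f(r.as_matrix()[:,0]),'z',f(r.as_matrix()[:,2]),'F',f(o['ft_force']),'w',round(o['grip_width'],4),round(o['grip_force'],1),'q',f(o['q']))
    return o
def to(p,o=None):  # shift in tool axes mm
    o=o or robot.get_obs(); r=R.from_quat(o['tool_rot'])
    print('shift mm',np.round(r.inv().apply(np.array(p)-o['position'])*1000,1))
E
python3 - <<'E'
from h import *
st()
s=robot.camera('scene');save(s,'s0.png');d=robot.camera('side');save(d,'d0.png')
for c in (s,d):
    find(c,['hub_1','thread_1','keeper_hinge','keeper_knob','catch','dispenser','spindle','spool_a','screw_rack','screw_1','screw_1_foot','flux_jar','pliers_2'])
    find(c,['spool_a'],'search_frame')
E
```

```text
pics
t 0.0 pos [0.6243, 0.0002, 0.2436] yaw xaxis [-0.0, 1.0, 0.0004] z [-0.0022, 0.0004, -1.0] F [1.0585, 0.0453, 0.6234] w 0.087 0.0 q [-0.1785, 0.5285, 1.4339, -0.0, 1.1814, -0.1785]
tip_of hub_1 [(0.97, [0.5701, -0.0357, 0.0824]), (0.85, [0.5494, 0.0674, 0.0755]), (0.42, [0.6967, 0.2118, -0.001])]
tip_of thread_1 [(0.8, [0.5542, 0.0653, 0.0217]), (0.58, [0.5653, -0.031, 0.0211])]
tip_of keeper_hinge [(0.72, [0.6439, 0.0345, 0.105]), (0.18, [0.5526, 0.0631, 0.0192])]
tip_of keeper_knob []
tip_of catch [(0.72, [0.4988, 0.0075, 0.0981])]
tip_of dispenser []
tip_of spindle [(0.77, [0.5525, -0.1949, -0.0003])]
tip_of spool_a [(0.97, [0.5922, -0.3627, -0.0005]), (0.94, [0.4175, -0.1892, 0.0021]), (0.82, [0.4442, -0.3316, -0.0052]), (0.81, [0.5544, -0.1931, 0.0106]), (0.58, [0.3453, -0.4714, -0.0008]), (0.16, [0.5355, 0.2319, 0.0118])]
tip_of screw_rack [(0.71, [0.5721, 0.2245, -0.0018])]
tip_of screw_1 [(0.71, [0.6065, 0.225, 0.0795])]
tip_of screw_1_foot [(0.52, [0.6068, 0.2272, 0.0089]), (0.39, [0.537, 0.2321, 0.0114]), (0.19, [0.6439, 0.032, 0.1038])]
tip_of flux_jar [(0.75, [0.6945
[... 816 characters left out ...]
 [(0.83, [0.5426, -0.474, -0.0013]), (0.82, [0.4517, -0.3286, 0.0004]), (0.78, [0.5883, -0.3647, 0.001]), (0.77, [0.3459, -0.4719, 0.0024]), (0.76, [0.5519, -0.1905, 0.0099]), (0.62, [0.4187, -0.1871, 0.0009])]
tip_of screw_rack []
tip_of screw_1 [(0.85, [0.6058, 0.2226, 0.0862]), (0.72, [0.529, 0.2297, 0.0845])]
tip_of screw_1_foot [(0.7, [0.6098, 0.2256, 0.0078])]
tip_of flux_jar [(0.66, [0.6924, 0.2105, 0.0001]), (0.65, [0.5511, 0.0673, 0.0791])]
tip_of pliers_2 [(0.7, [0.3502, -0.3349, 0.0019])]
search_frame spool_a [(0.92, [0.341, -0.4849, 0.0182]), (0.85, [0.5408, -0.2154, 0.0306]), (0.84, [0.5438, -0.4865, 0.0163]), (0.78, [0.5847, -0.3759, 0.0198]), (0.66, [0.4209, -0.1995, 0.0168])]
```

View pics/s0.png

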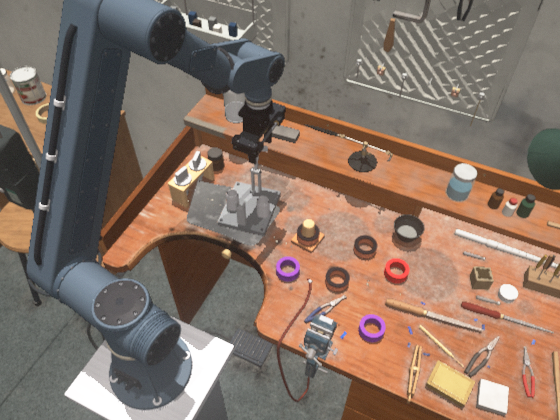

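View pics/d0.png

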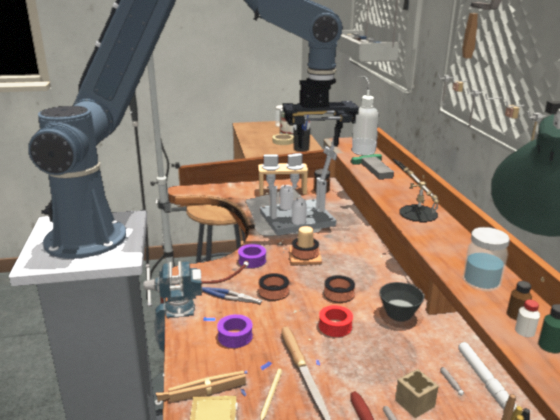

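Run:
```python
from h import *
w=robot.camera('wrist');save(w,'w0.png')
W=np.linalg.inv(w['world_to_cam']);print('cam',f(W[:3,3]),f(W[:3,2]),f(W[:3,0]),w['mtx'][0,0])
find(w,['hub_1','thread_1','keeper_hinge','keeper_knob','catch','spool_a','screw_1','dispenser'])
s=robot.camera('scene');save(dict(img=cv2.resize(s['img'][150:310,160:440],None,fx=2.8,fy=2.8,interpolation=cv2.INTER_CUBIC)),'s1.png')
```

```text
cam [0.624, 0.0805, 0.3856] [-0.0002, -0.2931, -0.9561] [1.0, -0.001, 0.0001] 346.36423009507354
tip_of hub_1 [(0.92, [0.5524, 0.0618, 0.0845]), (0.72, [0.5006, 0.0123, 0.096]), (0.65, [0.5637, -0.0302, 0.0845]), (0.64, [0.5506, -0.1965, 0.0125])]
tip_of thread_1 [(0.95, [0.566, -0.0312, 0.0201]), (0.76, [0.553, 0.0688, 0.0179])]
tip_of keeper_hinge [(0.94, [0.6462, 0.0284, 0.1106]), (0.26, [0.5532, 0.0682, 0.0151])]
tip_of keeper_knob [(0.92, [0.6897, 0.0361, 0.2637])]
tip_of catch [(0.95, [0.5031, 0.0096, 0.0988])]
tip_of spool_a [(0.8, [0.5529, -0.1947, 0.0101])]
tip_of screw_1 [(0.51, [0.5523, -0.1941, 0.0148])]
tip_of dispenser [(0.92, [0.5607, 0.0159, -0.0022])]
```

View pics/w0.png

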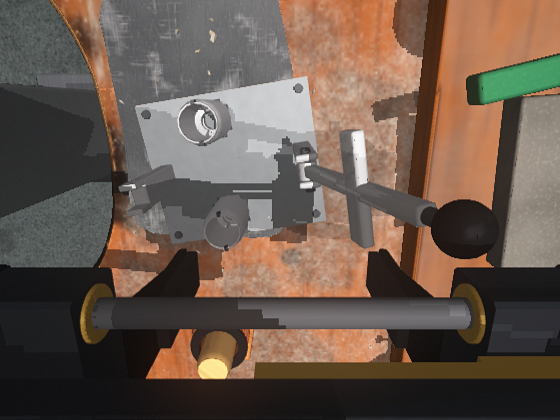

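View pics/s1.png

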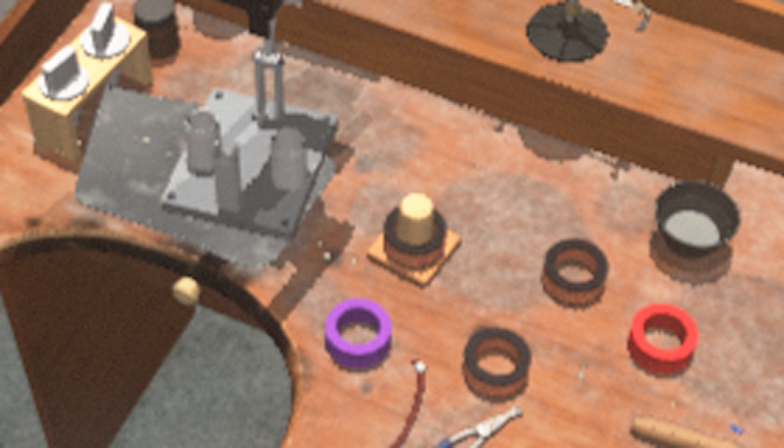

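Call:
move_arm(series="-100 -40 0 0 0 -14; -194 -72 40 0 0 -56; -194 -72 80 0 0 -56; -194 -72 80 0 0 -56; -194 -72 80 0 0 -56; -194 -72 80 0 0 -56; -194 -72 80 0 0 -56; -194 -72 80 0 0 -56", jaw=1, newtons=20)

```text
time: 2.67
position: [0.5518, -0.1957, 0.1633]
tool_rot: [0.291, 0.957, 0.0, -0.001]
ft_force: [1.0, -0.5, 1.0]
grip_width: 0.0866
grip_force: 0.0
```

Call:
move_arm(series="0 0 0 0 0 -46; 0 0 0 0 0 -46; 0 0 0 0 0 -46; 0 0 0 0 0 -46; 0 0 0 0 0 -46; 0 0 0 0 0 -46; 0 0 0 0 0 -46; 0 0 0 0 0 -46")

```text
time: 3.33
position: [0.5531, -0.1941, 0.1646]
tool_rot: [-0.105, 0.994, -0.0, 0.0]
ft_force: [0.0, 0.6, -0.2]
grip_width: 0.0869
grip_force: 0.0
```

Run:
```python
from h import *
st()
w=robot.camera('wrist');save(w,'w1.png');np.savez('w1.npz',**{k:w[k] for k in('mtx','world_to_cam')})
find(w,['hub_1','catch','spindle','spool_a'])
s=robot.camera('scene');d=robot.camera('side')
for c in (s,d): find(c,['spool_a','spindle','hub_1','screw_1'])
```

```text
t 3.33 pos [0.5531, -0.1941, 0.1646] yaw xaxis [-0.978, -0.2087, -0.0002] z [0.0003, -0.0002, -1.0] F [0.0053, 0.5602, -0.1807] w 0.0869 0.0 q [-0.5279, 0.5773, 1.607, -0.0, 0.9569, -2.309]
tip_of hub_1 []
tip_of catch []
tip_of spindle [(0.88, [0.5444, -0.1898, 0.0016])]
tip_of spool_a [(0.72, [0.5862, -0.3637, -0.0036]), (0.71, [0.5594, 0.0153, 0.0031])]
tip_of spool_a [(0.92, [0.3469, -0.4716, -0.0026]), (0.88, [0.553, -0.4738, 0.0043]), (0.77, [0.5889, -0.3657, -0.0011]), (0.76, [0.4154, -0.1882, 0.0013]), (0.72, [0.553, -0.1908, 0.0141]), (0.6, [0.4452, -0.3277, -0.0044])]
tip_of spindle [(0.57, [0.5492, -0.1934, -0.0011])]
tip_of hub_1 [(0.85, [0.5515, 0.068, 0.0779]), (0.77, [0.5678, -0.0365, 0.0801])]
tip_of screw_1 [(0.67, [0.5316, 0.2306, 0.084]), (0.5, [0.6073, 0.2234, 0.0796])]
tip_of spool_a [(0.71, [0.4468, -0.3286, -0.001]), (0.71, [0.4172, -0.1869, -0.0003]), (0.68, [0.5502, -0.1938, 0.009]), (0.67, [0.3419, -0.4697, -0.003]), (0.64, [0.5871, -0.3642, -0.0018])]
tip_of spindle [(0.85, [0.5501, -0.1942, -0.0014])]
tip_of hub_1 [(0.83, [0.5674, -0.0268, 0.0844]), (0.67, [0.5525, 0.0697, 0.0787])]
tip_of screw_1 [(0.72, [0.5313, 0.2319, 0.0853]), (0.5, [0.6062, 0.2213, 0.0853]), (0.31, [0.5588, 0.018, -0.0037])]
```

View pics/w1.png

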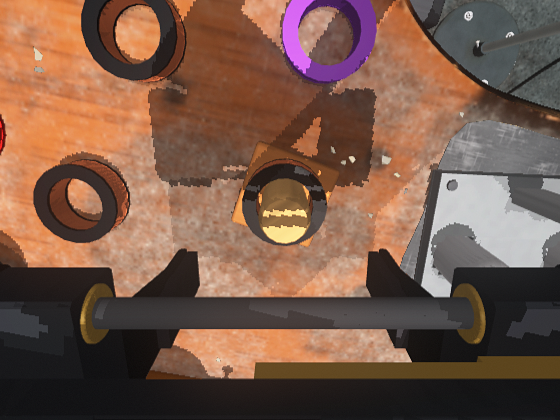

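Run:
```python
from h import *
w=np.load('w1.npz')
print('post',f(atz(w,(285,223),.078)),'spoolA',f(atz(w,(284.5,203.5),.040)),'c',f(atz(w,(128,33),.028)),'d',f(atz(w,(75.5,203.5),.028)))
to(np.r_[atz(w,(284.5,203.5),.040)[:2],.031])
im=cv2.imread('pics/w1.png')
# fit dark flange ellipse of d
from itertools import product
for (x0,y0,x1,y1) in ((25,155,135,250),(235,155,335,250),(75,0,190,90)):
    g=(im[y0:y1,x0:x1].max(2)<50).astype(np.uint8)
    n,l,s,ce=cv2.connectedComponentsWithStats(g); k=1+s[1:,4].argmax()
    cs,_=cv2.findContours((l==k).astype(np.uint8),0,1); c=max(cs,key=len); e=cv2.fitEllipse(cv2.convexHull(c)); print((e[0][0]+x0,e[0][1]+y0),e[1],s[k])
```

```text
post [0.5498, -0.1931, 0.078] spoolA [0.5466, -0.194, 0.04] c [0.4479, -0.331, 0.028] d [0.5861, -0.3636, 0.028]
shift mm [  6.3   1.4 133.6]
(74.85618591308594, 203.7189598083496) (50.39131546020508, 59.47918701171875) [ 22  27  38  49 126]
(281.8949508666992, 190.0346565246582) (51.192935943603516, 75.51445007324219) [  8   9  78  38 969]
(104.15958786010742, 33.34838104248047) (41.17939376831055, 84.51486206054688) [   7    0   41   77 1114]
```

Call:
move_arm(series="5 1 40 0 0 0; 5 1 80 0 0 0; 5 1 105 0 0 0; 5 1 120 0 0 0; 5 1 127 0 0 0; 5 1 127 0 0 0; 5 1 127 0 0 0")

```text
time: 4.67
position: [0.5483, -0.1942, 0.0378]
tool_rot: [-0.105, 0.995, -0.0, 0.0]
ft_force: [0.9, -0.8, -0.6]
grip_width: 0.0873
grip_force: 0.0
```

Call:
move_arm(series="0 0 0 0 0 0; 0 0 0 0 0 0; 0 0 0 0 0 0; 0 0 0 0 0 0; 0 0 0 0 0 0; 0 0 0 0 0 0; 0 0 0 0 0 0; 0 0 0 0 0 0", jaw=0.6, newtons=25)

```text
time: 5.33
position: [0.5484, -0.1942, 0.0386]
tool_rot: [-0.105, 0.995, -0.0, 0.001]
ft_force: [-1.5, 1.3, 6.1]
grip_width: 0.0679
grip_force: 25.0
```

Call:
move_arm(series="0 0 -20 0 0 0; 0 0 -50 0 0 0; 0 0 -90 0 0 0; 0 0 -127 0 0 0; 0 0 -127 0 0 0; 0 0 -127 0 0 0")

```text
time: 5.83
position: [0.5491, -0.1947, 0.1669]
tool_rot: [-0.105, 0.995, -0.002, 0.002]
ft_force: [-1.0, -0.6, -2.1]
grip_width: 0.0681
grip_force: 25.0
```

Run:
```python
from h import *
st()
w=robot.camera('wrist');save(w,'w2.png');np.savez('w2.npz',**{k:w[k] for k in('mtx','world_to_cam')})
find(w,['spool_a'])
```

```text
t 5.83 pos [0.5491, -0.1947, 0.1669] yaw xaxis [-0.9781, -0.2079, -0.0041] z [0.0048, -0.0029, -1.0] F [-1.0117, -0.6384, -2.116] w 0.0681 25.0 q [-0.5325, 0.5684, 1.6181, -0.0001, 0.9495, -2.3127]
tip_of spool_a [(0.96, [0.5858, -0.363, -0.0005])]
```

View pics/w2.png

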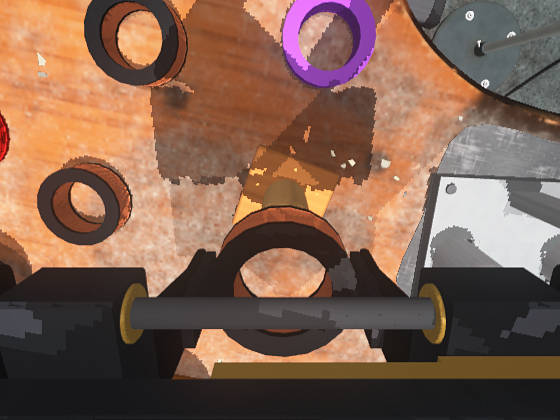

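Run:
```python
from h import *
w=np.load('w2.npz');X=np.array([-.978,-.208,0]);Y=np.array([-.208,.978,0])
p=np.array([.5481,-.1939,.167]) # tcp cmd, top plane
for e in (-.004,0,.004):
    print(e,[np.round(px(w,p+X*(e+s)),1).tolist() for s in (.034,.023,-.023,-.034)],[np.round(px(w,p+X*e+Y*s),1).tolist() for s in (.034,-.034)])
im=cv2.imread('pics/w2.png'); print(im[200:300:2,283].max(1)); print(im[325:360,300].max(1))
# hubs from w0: rim
w0=robot
```

```text
-0.004 [[285.2, 228.0], [285.1, 251.5], [285.0, 339.5], [285.0, 358.4]] [[358.9, 297.4], [211.4, 297.3]]
0 [[285.2, 219.3], [285.1, 243.1], [285.0, 332.4], [285.0, 351.6]] [[359.4, 289.7], [210.8, 289.6]]
0.004 [[285.2, 210.4], [285.1, 234.5], [285.0, 325.2], [285.0, 344.7]] [[360.0, 281.9], [210.3, 281.8]]
[143 148 167  37 207 158 140 165 166 171 181  48  52  52  53  53  51  48
  47  47  47  46  48  44 180 193 199 196 187 193 187 194 203 218 215 212
 215 220 222 220 222 218 224 225 227 227 220 212 206  53]
[ 71  70  68  66 111  69  34  37  37  46  58  60  60  58  57  59  60  59
  59  57  57  56  58  56  56  58  57  56  48 136 239 244 243 243 243]
```

Call:
move_arm(series="-40 30 0 0 0 0; -75 64 0 0 0 0; -75 64 0 0 0 0; -75 64 0 0 0 0; -75 64 0 0 0 0; -75 64 0 0 0 0")

```text
time: 6.43
position: [0.6064, -0.116, 0.1629]
tool_rot: [-0.105, 0.995, 0.001, -0.002]
ft_force: [0.7, 0.2, -1.3]
grip_width: 0.068
grip_force: 25.0
```

Run:
```python
from h import *
st()
w=robot.camera('wrist');save(w,'w3.png');np.savez('w3.npz',**{k:w[k] for k in('mtx','world_to_cam')})
find(w,['hub_1','thread_1','catch','dispenser'])
```

```text
t 6.43 pos [0.6064, -0.116, 0.1629] yaw xaxis [-0.9781, -0.2081, 0.0037] z [-0.0039, 0.0007, -1.0] F [0.6568, 0.185, -1.2618] w 0.068 25.0 q [-0.3695, 0.6171, 1.5236, -0.0008, 1.0047, -2.1494]
tip_of hub_1 [(0.58, [0.5679, -0.029, 0.0873])]
tip_of thread_1 [(0.94, [0.5524, 0.0681, 0.0188]), (0.84, [0.5656, -0.0293, 0.0196])]
tip_of catch [(0.63, [0.5001, 0.0094, 0.0965])]
tip_of dispenser [(0.64, [0.5609, 0.0172, -0.0013])]
```

View pics/w3.png

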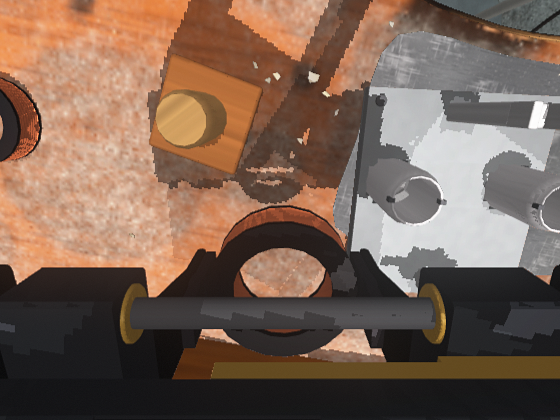

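Run:
```python
from h import *
w=np.load('w3.npz')
h2=atz(w,(417.5,200.8),.082);m=[atz(w,p,.082) for p in((393,199),(442,202),(540,203))]
d=(m[1]-m[0]);print('hub2',f(h2),'marks',[f(a) for a in m],np.linalg.norm(d),np.arctan2(-d[0],d[1]))
print('hub1',f(m[2]+d/2))
x=np.array([1,-.001,.0001]);z=np.array([-.0002,-.2931,-.9561]);y=np.cross(z,x);Rc=np.array([x,y,z]);c=np.array([.624,.0805,.3856])
w0={'mtx':w['mtx'],'world_to_cam':np.vstack([np.c_[Rc,-Rc@c],[0,0,0,1]])}
print('w0',f(atz(w0,(204,121),.082)),f(atz(w0,(223,231),.082)))
print('post (w3)',f(atz(w,(184,119),.078)),w['mtx'][:,2])
im=cv2.imread('pics/w0.png');g=im.max(2)
v=np.hstack([im[90:155,165:245],im[190:255,190:270]]);cv2.imwrite('pics/z.png',cv2.resize(v,None,fx=5,fy=5,interpolation=cv2.INTER_CUBIC)[:, :800])
```

```text
hub2 [0.5673, -0.0325, 0.082] marks [[0.5695, -0.0489, 0.082], [0.5648, -0.0163, 0.082], [0.5519, 0.0479, 0.082]] 0.032887735488980614 0.14544198485727464
hub1 [0.5495, 0.0641, 0.082]
w0 [0.5574, 0.0673, 0.082] [0.5685, -0.0322, 0.082]
post (w3) [0.5475, -0.1921, 0.078] [282.38282276 210.78742829   1.        ]
```

View pics/z.png

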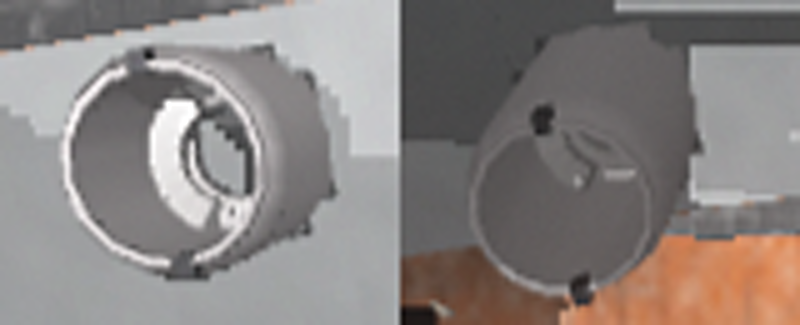

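Run:
```python
from h import *
w=np.load('w3.npz')
x=np.array([1,-.001,.0001]);z=np.array([-.0002,-.2931,-.9561]);y=np.cross(z,x);Rc=np.array([x,y,z]);c=np.array([.624,.0805,.3856])
w0={'mtx':w['mtx'],'world_to_cam':np.vstack([np.c_[Rc,-Rc@c],[0,0,0,1]])}
for q in ((197.8,122.3),(194.4,101),(202,143.6),(222.2,231.3),(218.6,214),(226.4,248)): print(f(atz(w0,q,.082)))
```

```text
[0.5521, 0.0662, 0.082]
[0.5505, 0.0835, 0.082]
[0.5544, 0.0483, 0.082]
[0.5677, -0.0325, 0.082]
[0.5653, -0.0156, 0.082]
[0.5708, -0.0494, 0.082]
```

Call:
move_arm(series="12 40 0 0 0 0; 24 80 0 0 0 0; 24 90 0 0 0 0; 24 90 30 0 0 0; 24 90 50 0 0 0; 24 90 50 0 0 0")

```text
time: 7.18
position: [0.563, -0.0322, 0.1117]
tool_rot: [-0.105, 0.995, 0.001, -0.003]
ft_force: [-1.3, 0.2, -1.9]
grip_width: 0.0682
grip_force: 25.0
```

Call:
move_arm(series="0 0 15 0 0 0; 0 0 30 0 0 0; 0 0 45 0 0 0; 0 0 58 0 0 0; 0 0 66 0 0 0; 0 0 66 0 0 0")

```text
time: 7.68
position: [0.5653, -0.0332, 0.0478]
tool_rot: [-0.104, 0.995, 0.0, -0.001]
ft_force: [-0.7, -0.8, -1.8]
grip_width: 0.0679
grip_force: 25.0
```

Run:
```python
from h import *
st()
w=robot.camera('wrist');save(w,'w4.png')
s=robot.camera('side');save(dict(img=cv2.resize(s['img'][120:260,220:380],None,fx=4,fy=4)),'d4.png')
```

```text
t 7.68 pos [0.5653, -0.0332, 0.0478] yaw xaxis [-0.9783, -0.2072, 0.0018] z [-0.002, 0.0005, -1.0] F [-0.7382, -0.7782, -1.7591] w 0.0679 25.0 q [-0.2559, 0.7428, 1.7173, -0.0001, 0.6836, -2.0354]
```

View pics/d4.png

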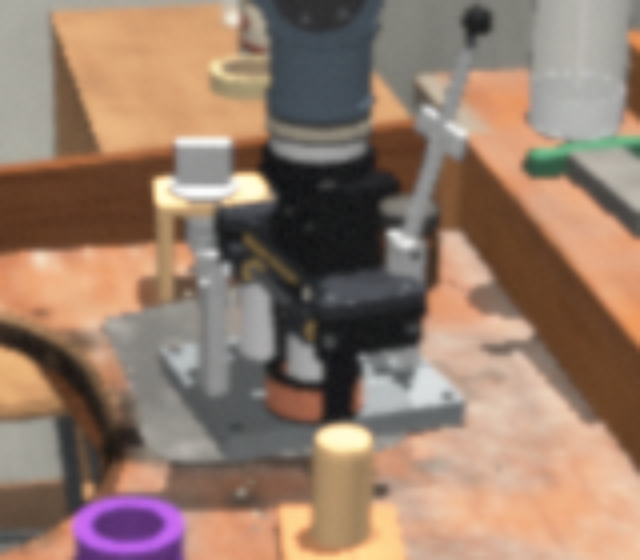

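Call:
move_arm(series="0 0 0 0 0 0; 0 0 0 0 0 0; 0 0 0 0 0 0; 0 0 -30 0 0 0; 0 0 -70 0 0 0; 0 0 -116 0 0 0; 0 0 -116 0 0 0", jaw=1)

```text
time: 8.37
position: [0.5702, -0.0337, 0.172]
tool_rot: [-0.105, 0.994, -0.003, 0.007]
ft_force: [1.4, -0.3, 0.2]
grip_width: 0.0868
grip_force: 0.0
```

Call:
move_arm(series="49 -328 0 0 0 0; 49 -328 0 0 0 0; 49 -328 0 0 0 0; 49 -328 0 0 0 0; 49 -328 0 0 0 0; 49 -328 0 0 0 0; 49 -328 0 0 0 0; 49 -328 0 0 0 0")

```text
time: 9.03
position: [0.5858, -0.3661, 0.1649]
tool_rot: [-0.104, 0.995, -0.0, 0.0]
ft_force: [1.1, -0.7, -0.4]
grip_width: 0.0871
grip_force: 0.0
```

Call:
move_arm(series="0 -1 0 0 0 0; 0 -1 0 0 0 0; 0 -1 0 0 0 0")

```text
time: 9.28
position: [0.5856, -0.3642, 0.1642]
tool_rot: [-0.104, 0.995, 0.001, -0.0]
ft_force: [-0.7, 1.5, -0.1]
grip_width: 0.087
grip_force: 0.0
```

```bash
cat >> h.py <<'E'
def fit(c,uv,z,r=60,T=55):
    """fit dark flange ring near pixel uv: outer hull ellipse -> world at z"""
    g=c['img'].max(2); x0,y0=int(max(0,uv[0]-r)),int(max(0,uv[1]-r)); s=(g[y0:int(uv[1]+r),x0:int(uv[0]+r)]<T).astype(np.uint8)
    n,l,a,_=cv2.connectedComponentsWithStats(s)
    if n<2: return print('none')
    k=1+a[1:,4].argmax(); cs,_=cv2.findContours((l==k).astype(np.uint8),0,1); e=cv2.fitEllipse(cv2.convexHull(max(cs,key=len)))
    q=(e[0][0]+x0,e[0][1]+y0); print('px',f(q),f(e[1]),'world',f(atz(c,q,z))); return q
E
python3 - <<'E'
from h import *
st()
w=robot.camera('wrist');save(w,'w5.png');np.savez('w5.npz',**{k:w[k] for k in('mtx','world_to_cam')})
find(w,['spool_a','spindle'])
for q in ([.5863,-.3637,.028],[.4479,-.331,.028]): u=px(w,q);print('exp',u);fit(w,u,.028)
s=robot.camera('side'); find(s,['spool_a'])
s=robot.camera('scene'); find(s,['spool_a'])
E
```

```text
t 9.28 pos [0.5856, -0.3642, 0.1642] yaw xaxis [-0.9783, -0.2071, 0.0005] z [-0.0008, 0.0015, -1.0] F [-0.6658, 1.4525, -0.0978] w 0.087 0.0 q [-0.7183, 0.7026, 1.3253, 0.0006, 1.1153, -2.498]
tip_of spool_a [(0.56, [0.4152, -0.1879, -0.0043])]
tip_of spindle [(0.89, [0.5468, -0.1896, 0.0024])]
exp [282.85996364 208.08975631]
px [282.2789, 178.7765] [18.9423, 49.5662] world [0.562, -0.3693, 0.028]
exp [366.21373164  38.34244765]
px [370.344, 37.9642] [77.7584, 101.7303] world [0.447, -0.3281, 0.028]
tip_of spool_a [(0.97, [0.4491, -0.3281, -0.0014]), (0.94, [0.4195, -0.1868, 0.0004]), (0.85, [0.5426, -0.475, -0.005]), (0.82, [0.5869, -0.3648, -0.0004]), (0.8, [0.3458, -0.4706, 0.001]), (0.68, [0.5702, -0.0322, 0.0147])]
tip_of spool_a [(0.98, [0.3503, -0.4705, -0.0012]), (0.96, [0.5912, -0.3638, -0.0027]), (0.86, [0.4171, -0.1921, -0.0007]), (0.78, [0.4451, -0.3345, -0.0031]), (0.77, [0.548, -0.4715, 0.0039]), (0.53, [0.5727, -0.0306, 0.0191])]
```

View pics/w5.png

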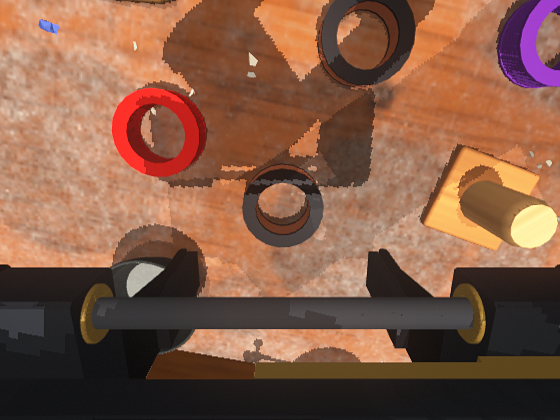

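Call:
move_arm(series="0 1 40 0 0 0; 0 1 80 0 0 0; 0 1 110 0 0 0; 0 1 130 0 0 0; 0 1 139 0 0 0; 0 1 139 0 0 0; 0 1 139 0 0 0")

```text
time: 10.22
position: [0.5865, -0.3637, 0.0259]
tool_rot: [-0.105, 0.994, -0.0, 0.0]
ft_force: [0.7, 0.1, 0.1]
grip_width: 0.0871
grip_force: 0.0
```

Call:
move_arm(series="0 0 0 0 0 0; 0 0 0 0 0 0; 0 0 0 0 0 0; 0 0 0 0 0 0; 0 0 0 0 0 0; 0 0 0 0 0 0; 0 0 0 0 0 0", jaw=0.6)

```text
time: 10.8
position: [0.5863, -0.364, 0.0262]
tool_rot: [-0.104, 0.995, -0.0, 0.0]
ft_force: [-0.0, -0.9, 4.3]
grip_width: 0.0678
grip_force: 25.0
```

Call:
move_arm(series="0 0 -20 0 0 0; 0 0 -55 0 0 0; 0 0 -95 0 0 0; 0 0 -139 0 0 0; 0 0 -139 0 0 0; 0 0 -139 0 0 0")

```text
time: 11.3
position: [0.5876, -0.3652, 0.1682]
tool_rot: [-0.105, 0.995, -0.003, 0.002]
ft_force: [0.6, 0.4, -1.9]
grip_width: 0.0682
grip_force: 25.0
```

```bash
cat >> h.py <<'E'
def held(w,p,zb=.026):
    "edges of held spool along tool x; p = commanded TCP"
    X=np.array([-.978,-.208,0]); p=np.array(p); top=p.copy(); top[2]=p[2]-zb+.028
    for e in (-.006,-.003,0,.003,.006): print(e,[round(float(px(w,top+X*(e+s))[1]),1) for s in (.034,.023,-.034)])
    g=w['img'].max(2); print('col283',g[196:262:1,283].tolist()); print('col300',g[335:368,300].tolist())
E
python3 - <<'E'
from h import *
st()
w=robot.camera('wrist');save(w,'w6.png')
held(w,[.5863,-.3637,.165])
E
```

```text
t 11.3 pos [0.5876, -0.3652, 0.1682] yaw xaxis [-0.9781, -0.2081, -0.0044] z [0.0055, -0.005, -1.0] F [0.6057, 0.3959, -1.9226] w 0.0682 25.0 q [-0.7171, 0.6977, 1.3233, -0.0001, 1.1132, -2.4975]
-0.006 [231.0, 254.1, 359.7]
-0.003 [224.6, 247.9, 354.6]
0 [218.0, 241.6, 349.6]
0.003 [211.4, 235.3, 344.4]
0.006 [204.7, 228.9, 339.2]
col283 [94, 93, 86, 168, 183, 179, 177, 177, 182, 186, 133, 57, 28, 152, 166, 145, 140, 144, 140, 134, 136, 139, 137, 138, 139, 142, 124, 64, 36, 40, 42, 43, 42, 43, 42, 42, 42, 41, 42, 42, 41, 41, 43, 40, 42, 42, 41, 41, 43, 43, 42, 40, 39, 51, 149, 170, 169, 169, 167, 168, 172, 175, 173, 171, 170, 174]
col300 [31, 51, 56, 54, 53, 54, 54, 54, 53, 53, 53, 51, 53, 52, 51, 51, 52, 51, 50, 50, 46, 84, 134, 138, 138, 139, 131, 113, 107, 108, 109, 109, 109]
```

Call:
move_arm(series="-40 320 0 0 0 0; -40 320 0 0 0 0; -40 320 0 0 0 0; -40 320 0 0 0 0; -40 320 0 0 0 0; -40 320 0 0 0 0; -40 320 0 0 0 0; -40 320 0 0 0 0")

```text
time: 12.02
position: [0.5553, -0.0387, 0.1618]
tool_rot: [-0.105, 0.994, 0.002, -0.003]
ft_force: [-1.2, 0.3, -0.9]
grip_width: 0.0686
grip_force: 1.9
```

Call:
move_arm(series="-14 108 0 0 0 0; -14 108 0 0 0 0; -14 108 0 0 0 0; -14 108 0 0 0 0; -14 108 40 0 0 0; -14 108 40 0 0 0; -14 108 40 0 0 0")

```text
time: 12.6
position: [0.5465, 0.066, 0.121]
tool_rot: [-0.104, 0.995, 0.001, -0.005]
ft_force: [0.1, -0.8, -1.3]
grip_width: 0.068
grip_force: 25.0
```

Run:
```python
from h import *
st(); to([.5497,.0657,.048])
w=robot.camera('wrist');save(w,'w7.png')
held(w,[.5497,.0657,.125])
```

```text
t 12.6 pos [0.5465, 0.066, 0.121] yaw xaxis [-0.9781, -0.2079, 0.0101] z [-0.0104, 0.0006, -0.9999] F [0.1107, -0.765, -1.3236] w 0.068 25.0 q [-0.0828, 0.6085, 1.7204, -0.0003, 0.8231, -1.8628]
shift mm [-3.8 -1.1 73. ]
-0.006 [245.7, 269.5, 378.3]
-0.003 [239.1, 263.1, 373.1]
0 [232.3, 256.7, 367.8]
0.003 [225.5, 250.1, 362.5]
0.006 [218.6, 243.5, 357.2]
col283 [99, 96, 99, 96, 96, 97, 102, 124, 131, 134, 95, 43, 26, 159, 170, 149, 145, 148, 147, 140, 141, 142, 142, 142, 144, 147, 128, 62, 27, 34, 33, 34, 33, 35, 35, 34, 34, 34, 32, 35, 33, 34, 34, 32, 35, 33, 35, 33, 34, 32, 34, 34, 31, 44, 128, 143, 133, 130, 131, 131, 129, 130, 129, 129, 130, 129]
col300 [31, 54, 58, 59, 58, 56, 55, 57, 56, 58, 56, 58, 56, 55, 53, 56, 55, 54, 55, 54, 48, 117, 214, 224, 212, 211, 215, 150, 111, 116, 117, 116, 116]
```

Call:
move_arm(series="0 0 0 0 0 0; 0 0 15 0 0 0; 0 0 30 0 0 0; 0 0 45 0 0 0; 0 0 60 0 0 0; 0 0 70 0 0 0; 0 0 76 0 0 0; 0 0 76 0 0 0")

```text
time: 13.32
position: [0.5499, 0.0657, 0.0485]
tool_rot: [-0.104, 0.995, 0.0, -0.0]
ft_force: [-0.5, -0.3, -1.3]
grip_width: 0.068
grip_force: 25.0
```

Call:
move_arm(series="0 0 0 0 0 0; 0 0 0 0 0 0; 0 0 0 0 0 0; 0 0 0 0 0 0; 0 0 -30 0 0 0; 0 0 -70 0 0 0; 0 0 -116 0 0 0; 0 0 -116 0 0 0", jaw=1)

```text
time: 13.98
position: [0.5542, 0.0659, 0.1716]
tool_rot: [-0.105, 0.994, -0.001, 0.007]
ft_force: [1.3, -0.9, 0.2]
grip_width: 0.0868
grip_force: 0.0
```

Run:
```python
from h import *
st(); to([.4477,-.3295,.165])
s=robot.camera('side');find(s,['spool_a']);d=robot.camera('scene');find(d,['spool_a'])
v=np.hstack([cv2.resize(s['img'][130:250,220:360],(400,343)),cv2.resize(d['img'][165:285,170:310],(400,343))]);save(dict(img=v),'p7.png')
```

```text
t 13.98 pos [0.5542, 0.0659, 0.1716] yaw xaxis [-0.978, -0.2084, -0.0133] z [0.0138, -0.0011, -0.9999] F [1.2642, -0.907, 0.2009] w 0.0868 0.0 q [-0.0818, 0.5313, 1.6822, -0.0, 0.9142, -1.8625]
shift mm [ 186.7 -364.5    5.5]
tip_of spool_a [(0.95, [0.3447, -0.473, 0.0004]), (0.86, [0.5693, -0.0305, 0.0195]), (0.85, [0.4499, -0.3303, -0.003]), (0.59, [0.419, -0.1858, -0.0032]), (0.47, [0.551, 0.063, 0.0208])]
tip_of spool_a [(0.91, [0.3443, -0.4738, -0.0013]), (0.75, [0.4442, -0.3309, -0.0028]), (0.69, [0.5542, 0.0661, 0.0184]), (0.68, [0.4139, -0.1863, 0.0017]), (0.67, [0.5526, -0.4737, -0.0003]), (0.62, [0.5698, -0.0325, 0.0189])]
```

View pics/p7.png

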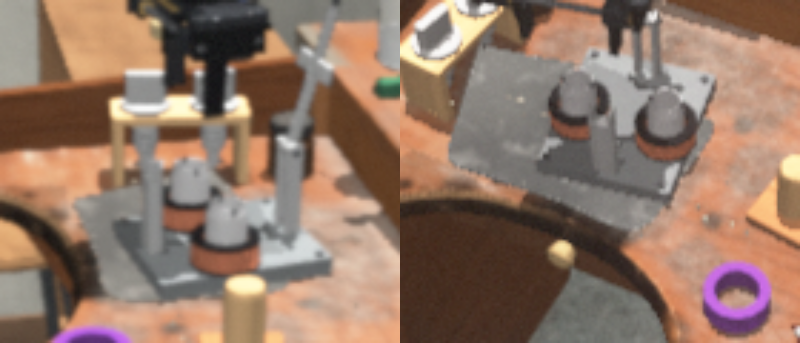

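Call:
move_arm(series="140 -280 0 0 0 0; 140 -280 0 0 0 0; 140 -280 0 0 0 0; 140 -280 0 0 0 0; 140 -280 0 0 0 0; 140 -280 0 0 0 0; 140 -280 0 0 0 0; 140 -280 0 0 0 0")

```text
time: 14.85
position: [0.4693, -0.2406, 0.1625]
tool_rot: [-0.103, 0.995, 0.0, -0.001]
ft_force: [-0.2, 0.5, 0.7]
grip_width: 0.0869
grip_force: 0.0
```

Call:
move_arm(series="43 -86 0 0 0 0; 43 -86 0 0 0 0; 43 -86 0 0 0 0; 43 -86 0 0 0 0; 43 -86 0 0 0 0; 43 -86 0 0 0 0")

```text
time: 15.35
position: [0.4462, -0.3279, 0.1631]
tool_rot: [-0.105, 0.994, 0.002, -0.001]
ft_force: [0.2, 0.4, 0.5]
grip_width: 0.0869
grip_force: 0.0
```

Run:
```python
from h import *
st()
w=robot.camera('wrist');save(w,'w8.png');np.savez('w8.npz',**{k:w[k] for k in('mtx','world_to_cam')})
find(w,['spool_a','pliers_2'])
u=px(w,[.4476,-.330,.028]);print(u)
for T in (40,50,60,70):fit(w,u,.028,T=T)
g=w['img'].max(2); a,b=int(u[0]),int(u[1]); print(g[b-60:b+60:2,a].tolist()); print(g[b,a-60:a+60:2].tolist())
```

```text
t 15.35 pos [0.4462, -0.3279, 0.1631] yaw xaxis [-0.9781, -0.2083, 0.0018] z [-0.0026, 0.0036, -1.0] F [0.2215, 0.4243, 0.5402] w 0.0869 0.0 q [-0.8358, 0.5445, 1.6874, 0.0006, 0.9141, -2.6168]
tip_of spool_a [(0.9, [0.5478, -0.4737, 0.0002]), (0.83, [0.4185, -0.1892, -0.0012])]
tip_of pliers_2 [(0.97, [0.3504, -0.3335, 0.0008])]
[279.10070736 208.81839856]
px [278.0658, 174.5929] [14.8487, 57.4445] world [0.4195, -0.3367, 0.028]
px [279.5657, 196.0595] [59.1018, 72.4614] world [0.4368, -0.3319, 0.028]
px [278.7701, 210.1441] [84.1378, 88.467] world [0.4488, -0.33, 0.028]
px [274.1753, 184.0905] [34.1292, 68.6662] world [0.4278, -0.3382, 0.028]
[111, 112, 112, 111, 113, 116, 120, 88, 121, 70, 37, 40, 39, 40, 40, 39, 121, 182, 167, 189, 198, 199, 200, 199, 200, 206, 207, 204, 204, 198, 203, 208, 205, 210, 95, 102, 101, 66, 101, 112, 114, 111, 46, 78, 78, 76, 76, 75, 68, 198, 193, 194, 195, 187, 198, 207, 205, 194, 192, 176]
[208, 208, 209, 207, 208, 207, 206, 204, 204, 205, 69, 75, 76, 76, 75, 76, 71, 105, 89, 108, 149, 209, 208, 207, 208, 210, 208, 206, 209, 208, 203, 197, 195, 197, 200, 200, 199, 205, 133, 94, 101, 98, 98, 97, 89, 81, 82, 83, 81, 82, 108, 221, 194, 195, 201, 200, 197, 199, 199, 199]
```

Call:
move_arm(series="0 0 40 0 0 0; 0 0 80 0 0 0; 0 0 110 0 0 0; 0 0 130 0 0 0; 0 0 139 0 0 0; 0 0 139 0 0 0; 0 0 139 0 0 0")

```text
time: 16.08
position: [0.4475, -0.3293, 0.0257]
tool_rot: [-0.105, 0.994, -0.0, 0.0]
ft_force: [0.5, 0.3, 0.1]
grip_width: 0.087
grip_force: 0.0
```

Call:
move_arm(series="0 0 0 0 0 0; 0 0 0 0 0 0; 0 0 0 0 0 0; 0 0 0 0 0 0; 0 0 0 0 0 0; 0 0 0 0 0 0; 0 0 0 0 0 0", jaw=0.6)

```text
time: 16.67
position: [0.4473, -0.3303, 0.0263]
tool_rot: [-0.104, 0.995, -0.001, 0.0]
ft_force: [-0.4, 1.3, 5.9]
grip_width: 0.0683
grip_force: 25.0
```

Call:
move_arm(series="0 0 -20 0 0 0; 0 0 -55 0 0 0; 0 0 -95 0 0 0; 0 0 -139 0 0 0; 0 0 -139 0 0 0; 0 0 -139 0 0 0; 0 0 -139 0 0 0; 0 0 -139 0 0 0")

```text
time: 17.33
position: [0.4458, -0.3288, 0.1627]
tool_rot: [-0.104, 0.995, 0.002, -0.001]
ft_force: [-0.8, 0.3, -1.2]
grip_width: 0.0684
grip_force: 25.0
```

Run:
```python
from h import *
o=st()
w=robot.camera('wrist');save(w,'w9.png')
held(w,o['position'])
```

```text
t 17.33 pos [0.4458, -0.3288, 0.1627] yaw xaxis [-0.9782, -0.2078, 0.0023] z [-0.003, 0.0032, -1.0] F [-0.8055, 0.284, -1.1802] w 0.0684 25.0 q [-0.8373, 0.5454, 1.6872, -0.0001, 0.9134, -2.6174]
-0.006 [235.6, 259.0, 366.3]
-0.003 [229.0, 252.7, 361.2]
0 [222.4, 246.4, 356.0]
0.003 [215.6, 239.9, 350.8]
0.006 [208.8, 233.4, 345.5]
col283 [109, 110, 106, 208, 236, 238, 143, 40, 79, 152, 152, 145, 140, 138, 140, 141, 140, 137, 139, 142, 147, 128, 67, 39, 43, 42, 44, 43, 44, 43, 44, 42, 44, 43, 44, 43, 43, 44, 45, 44, 42, 43, 45, 42, 44, 44, 44, 40, 58, 201, 221, 221, 218, 212, 205, 208, 214, 216, 216, 216, 218, 221, 224, 227, 229, 227]
col300 [57, 57, 58, 57, 58, 57, 58, 56, 57, 58, 56, 55, 56, 57, 56, 55, 48, 124, 209, 222, 222, 223, 221, 217, 218, 228, 232, 155, 107, 111, 112, 113, 112]
```

Call:
move_arm(series="-180 266 0 0 0 0; -180 266 0 0 0 0; -180 266 0 0 0 0; -180 266 0 0 0 0; -180 266 0 0 0 0; -180 266 0 0 0 0; -180 266 0 0 0 0; -180 266 0 0 0 0")

```text
time: 18.05
position: [0.5673, -0.0288, 0.1625]
tool_rot: [-0.105, 0.994, 0.001, -0.002]
ft_force: [0.2, -0.9, -1.3]
grip_width: 0.0682
grip_force: 25.0
```

Call:
move_arm(series="0 0 0 0 0 0; 0 0 0 0 0 0; 0 0 0 0 0 0; 0 0 30 0 0 0; 0 0 45 0 0 0; 0 0 45 0 0 0; 0 0 45 0 0 0; 0 0 45 0 0 0")

```text
time: 18.72
position: [0.5679, -0.0337, 0.1199]
tool_rot: [-0.104, 0.995, -0.0, 0.0]
ft_force: [-0.8, 0.2, -1.7]
grip_width: 0.0684
grip_force: 25.0
```

Run:
```python
from h import *
o=st(); to([.5677,-.0325,.076])
w=robot.camera('wrist');save(w,'w10.png')
held(w,o['position'])
```

```text
t 18.72 pos [0.5679, -0.0337, 0.1199] yaw xaxis [-0.9785, -0.2062, -0.0005] z [0.0006, -0.0003, -1.0] F [-0.7714, 0.2264, -1.6909] w 0.0684 25.0 q [-0.2555, 0.6253, 1.6816, -0.0002, 0.8341, -2.0338]
shift mm [ 0.   1.2 43.9]
-0.006 [235.7, 259.1, 366.2]
-0.003 [229.1, 252.8, 361.1]
0 [222.5, 246.4, 355.9]
0.003 [215.7, 240.0, 350.7]
0.006 [208.9, 233.5, 345.4]
col283 [34, 33, 32, 29, 90, 134, 71, 22, 79, 160, 159, 151, 147, 144, 146, 147, 144, 144, 144, 150, 155, 131, 64, 28, 33, 35, 33, 34, 36, 34, 35, 33, 39, 40, 41, 41, 40, 41, 41, 41, 38, 36, 36, 36, 38, 36, 36, 33, 46, 120, 137, 134, 134, 134, 133, 132, 132, 133, 133, 132, 133, 132, 131, 133, 131, 132]
col300 [61, 60, 60, 59, 59, 60, 59, 60, 58, 59, 56, 59, 59, 60, 58, 58, 52, 113, 192, 205, 222, 224, 217, 217, 220, 221, 226, 157, 116, 118, 120, 121, 120]
```

Call:
move_arm(series="-1 0 12 0 0 0; -1 0 24 0 0 0; -1 0 35 0 0 0; -1 0 43 0 0 0; -1 0 43 0 0 0; -1 0 43 0 0 0")

```text
time: 19.27
position: [0.5685, -0.0321, 0.0761]
tool_rot: [-0.105, 0.995, 0.0, -0.0]
ft_force: [0.0, 0.6, -1.3]
grip_width: 0.0683
grip_force: 25.0
```

Call:
move_arm(series="0 0 0 0 0 0; 0 0 0 0 0 0; 0 0 0 0 0 0; 0 0 0 0 0 0; 0 0 -30 0 0 0; 0 0 -70 0 0 0; 0 0 -110 0 0 0; 0 0 -133 0 0 0", jaw=1)

```text
time: 19.93
position: [0.5703, -0.0325, 0.2139]
tool_rot: [-0.105, 0.995, -0.001, 0.003]
ft_force: [0.4, -0.4, -0.4]
grip_width: 0.0869
grip_force: 0.0
```

Call:
move_arm(series="-10 40 0 0 0 0; -47 217 0 0 0 0; -47 217 0 0 0 0; -47 217 0 0 0 0; -47 217 0 0 0 0; -47 217 0 0 0 7; -47 217 0 0 0 14; -47 217 0 0 0 21")

```text
time: 20.6
position: [0.569, 0.1918, 0.2098]
tool_rot: [0.08, 0.997, 0.0, 0.0]
ft_force: [-0.6, -0.3, 0.1]
grip_width: 0.0872
grip_force: 0.0
```

Call:
move_arm(series="0 0 0 0 0 56; 0 0 0 0 0 56; 0 0 0 0 0 56; 0 0 0 0 0 56; 0 0 0 0 0 56; 0 0 0 0 0 56; 0 0 0 0 0 56; 0 0 0 0 0 56")

```text
time: 21.27
position: [0.5694, 0.1899, 0.2099]
tool_rot: [0.54, 0.842, 0.0, 0.0]
ft_force: [-0.6, 0.4, -0.3]
grip_width: 0.0871
grip_force: 0.0
```

Call:
move_arm(series="0 0 0 0 0 25; 0 0 0 0 0 25; 0 0 0 0 0 25; 0 0 0 0 0 25; 0 0 0 0 0 25; 0 0 0 0 0 25")

```text
time: 21.77
position: [0.5695, 0.1899, 0.2098]
tool_rot: [0.706, 0.708, 0.0, 0.0]
ft_force: [0.6, 0.3, 0.7]
grip_width: 0.0872
grip_force: 0.0
```

Run:
```python
from h import *
o=st()
w=robot.camera('wrist');np.savez('w11.npz',**{k:w[k] for k in('mtx','world_to_cam')})
find(w,['screw_1','screw_1_foot','screw_rack','flux_jar'])
d=robot.camera('scene');find(d,['spool_a'])
v=np.hstack([w['img'],cv2.resize(d['img'][165:285,170:250],(240,360))[:,:240] if 0 else cv2.copyMakeBorder(cv2.resize(d['img'][170:270,190:280],(240,267)),0,153,0,0,0)]);save(dict(img=v),'w11.png')
```

```text
t 21.77 pos [0.5695, 0.1899, 0.2098] yaw xaxis [-0.0018, 1.0, 0.0] z [0.0003, 0.0, -1.0] F [0.642, 0.2846, 0.7149] w 0.0872 0.0 q [0.1358, 0.5348, 1.5322, -0.0, 1.0743, 0.134]
tip_of screw_1 [(0.82, [0.6118, 0.2235, 0.0811]), (0.57, [0.5361, 0.2292, 0.0803])]
tip_of screw_1_foot []
tip_of screw_rack [(0.88, [0.5712, 0.2261, 0.0043])]
tip_of flux_jar [(0.84, [0.6974, 0.2146, 0.0006]), (0.28, [0.6089, 0.2231, 0.0853])]
tip_of spool_a [(0.73, [0.5512, -0.4764, 0.0023]), (0.7, [0.3462, -0.4705, -0.0005]), (0.63, [0.5692, -0.0313, 0.021]), (0.61, [0.4182, -0.1863, 0.0013]), (0.5, [0.5542, 0.0679, 0.0185])]
```

View pics/w11.png

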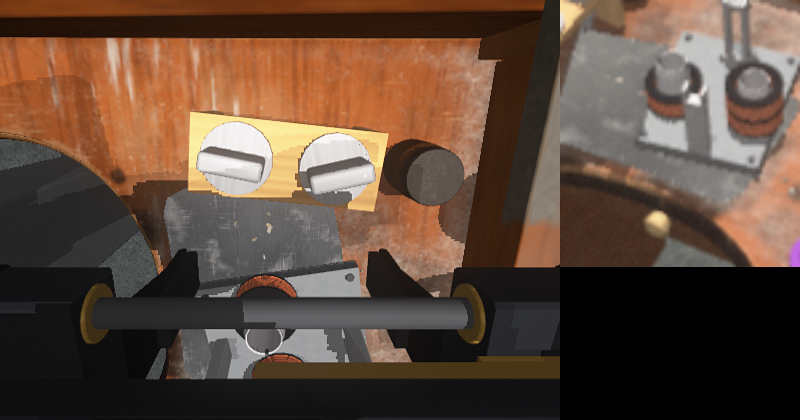

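Run:
```python
from h import *
im=cv2.imread('pics/w11.png')[:,:560]; g=im[:,:,1].astype(int)
for c in (205,215,225,235,245,255): print(c,g[140:190:1,c].tolist())
for c in (315,330,340,350,365): print(c,g[150:200:1,c].tolist())
```

```text
205 [237, 235, 235, 234, 234, 234, 236, 239, 191, 116, 95, 97, 144, 204, 224, 231, 239, 241, 241, 241, 239, 237, 235, 235, 234, 233, 233, 233, 232, 231, 216, 175, 126, 192, 212, 204, 196, 197, 194, 192, 196, 191, 184, 181, 180, 179, 178, 184, 192, 201]
215 [238, 238, 237, 237, 238, 222, 172, 110, 92, 97, 98, 100, 99, 99, 146, 204, 229, 235, 240, 243, 243, 242, 240, 238, 236, 236, 236, 235, 235, 234, 234, 212, 185, 165, 125, 192, 209, 205, 204, 205, 203, 203, 201, 201, 201, 201, 201, 190, 185, 192]
225 [237, 237, 238, 238, 238, 238, 238, 243, 194, 113, 94, 100, 100, 101, 104, 102, 148, 204, 230, 237, 242, 245, 245, 244, 242, 240, 238, 238, 220, 205, 208, 207, 206, 204, 184, 164, 117, 189, 211, 208, 207, 207, 205, 206, 205, 204, 204, 205, 204, 205]
235 [242, 242, 242, 241, 241, 241, 242, 241, 242, 246, 218, 128, 96, 101, 102, 104, 104, 103, 149, 205, 228, 238, 244, 246, 246, 245, 244, 243, 227, 213, 212, 211, 210, 209, 207, 204, 184, 164, 117, 188, 209, 207, 207, 207, 207, 205, 206, 207, 207, 207]
245 [242, 242, 242, 241, 241, 241, 240, 240, 240, 241, 241, 244, 237, 146, 97, 100, 103, 
[... 940 characters left out ...]
23, 224, 223, 224, 229, 181, 106, 83, 88, 90, 89, 92, 93, 92, 112, 152, 186, 208, 222, 231, 231, 230, 227, 223, 220, 217, 215, 213, 214, 211, 208, 207, 190, 170, 163, 207, 141, 94, 97, 98, 98, 98, 98, 98, 98]
350 [225, 225, 225, 223, 222, 222, 223, 228, 158, 90, 85, 88, 90, 91, 92, 92, 90, 117, 161, 189, 210, 226, 233, 233, 231, 229, 225, 223, 220, 217, 215, 214, 212, 209, 204, 187, 168, 146, 202, 217, 219, 221, 229, 148, 96, 96, 98, 98, 98, 97]
365 [225, 226, 226, 226, 220, 225, 227, 229, 213, 133, 87, 89, 92, 93, 129, 173, 197, 214, 232, 235, 235, 232, 230, 227, 241, 243, 242, 228, 218, 214, 211, 200, 183, 170, 175, 208, 212, 200, 194, 191, 184, 183, 183, 183, 185, 185, 182, 180, 175, 170]
```

Run:
```python
from h import *
w=np.load('w11.npz'); im=cv2.imread('pics/w11.png')[:,:560]; g=im[:,:,1].astype(int)
print(g[166,185:215].tolist(),g[171,250:280].tolist()); print(g[187,298:320].tolist(),g[174,362:385].tolist())
for A,B,C in (((205,162),(255,172),(231,167.2)),((315,184.5),(365,173.5),(341.5,179))):
    a,b,c=[atz(w,q,.124) for q in (A,B,C)]; d=b-a; print('c',f(c),'ang deg',np.degrees(np.arctan2(d[1],d[0])))
for q in ((235,157.5),(336,169)): print('flange',f(atz(w,q,.088)))
# flange fit
for x0,x1,y0,y1 in ((190,280,115,205),(292,384,125,208)):
    s=im[y0:y1,x0:x1].astype(int); m=((s.max(2)-s.min(2))<25)&(s.max(2)>60); 
    n,l,a,_=cv2.connectedComponentsWithStats(m.astype(np.uint8)); k=1+a[1:,4].argmax(); cs,_=cv2.findContours((l==k).astype(np.uint8),0,1); e=cv2.fitEllipse(cv2.convexHull(max(cs,key=len))); q=(e[0][0]+x0,e[0][1]+y0); print(q,e[1],f(atz(w,q,.087)))
```

```text
[112, 106, 105, 158, 244, 238, 237, 237, 237, 239, 238, 157, 196, 217, 231, 232, 232, 233, 233, 233, 233, 233, 233, 235, 234, 234, 234, 235, 235, 236] [225, 224, 226, 226, 227, 228, 228, 230, 221, 202, 187, 164, 102, 172, 220, 217, 216, 215, 215, 209, 167, 203, 203, 203, 202, 203, 202, 201, 202, 202]
[182, 183, 185, 180, 92, 96, 98, 95, 91, 92, 95, 94, 79, 107, 158, 171, 191, 213, 209, 209, 209, 210] [227, 228, 241, 241, 240, 226, 225, 225, 226, 226, 212, 196, 186, 144, 197, 193, 192, 196, 192, 51, 50, 52, 39]
c [0.5345, 0.2308, 0.124] ang deg -11.442349704808386
c [0.6078, 0.2229, 0.124] ang deg 12.793019547385192
flange [0.5325, 0.2319, 0.088]
flange [0.6094, 0.2232, 0.088]
(234.80945587158203, 158.0557975769043) (71.85640716552734, 75.19172668457031) [0.5322, 0.2313, 0.087]
(336.003662109375, 168.691162109375) (70.648681640625, 75.96265411376953) [0.6096, 0.2232, 0.087]
```

Call:
move_arm(series="41 -37 20 0 0 -57; 41 -37 50 0 0 -57; 41 -37 50 0 0 -57; 41 -37 50 0 0 -57; 41 -37 50 0 0 -57; 41 -37 50 0 0 -57; 41 -37 50 0 0 -57; 41 -37 50 0 0 -57", jaw=0.55, newtons=40)

```text
time: 22.78
position: [0.5326, 0.2309, 0.1595]
tool_rot: [0.281, 0.96, 0.0, 0.0]
ft_force: [0.3, 0.0, -0.8]
grip_width: 0.0491
grip_force: 0.0
```

Call:
move_arm(series="0 0 0 0 0 -21.6; 0 0 0 0 0 -21.6; 0 0 0 0 0 -21.6; 0 0 0 0 0 -21.6; 0 0 0 0 0 -21.6; 0 0 0 0 0 -21.6")

```text
time: 23.28
position: [0.5326, 0.2309, 0.1595]
tool_rot: [0.101, 0.995, 0.0, 0.0]
ft_force: [-0.1, 0.0, 0.6]
grip_width: 0.0478
grip_force: 0.0
```

Run:
```python
from h import *
o=st(); to([.533,.2312,.115])
w=robot.camera('wrist');np.savez('w12.npz',**{k:w[k] for k in('mtx','world_to_cam')});save(w,'w12.png')
r=R.from_quat(o['tool_rot']).as_matrix(); X=r[:,0];Y=r[:,1]
c=np.array([.533,.2312,.124])
print([np.round(px(w,c+X*a+Y*b),1).tolist() for a in(.022,-.022) for b in (.007,-.007)],'flange',np.round(px(w,[.533,.2312,.088]),1))
find(w,['screw_1'])
g=w['img'][:,:,1].astype(int); u,v=np.round(px(w,c)).astype(int); print(u,v)
for dv in (-16,-8,0,8): print(v+dv,g[v+dv,u-40:u+40:1].tolist())
```

```text
t 23.28 pos [0.5326, 0.2309, 0.1595] yaw xaxis [-0.9798, 0.2001, -0.0] z [0.0, 0.0, -1.0] F [-0.1153, 0.0019, 0.6162] w 0.0478 0.0 q [0.2166, 0.5781, 1.6253, 0.0, 0.9381, -1.1527]
shift mm [-0.4  0.4 44.5]
[[297.2, 221.2], [271.2, 221.2], [296.3, 293.6], [272.0, 293.6]] flange [283.9 235.3]
tip_of screw_1 [(0.64, [0.6086, 0.2247, 0.0878]), (0.63, [0.5373, 0.2279, 0.0768])]
284 259
243 [143, 144, 143, 144, 144, 145, 144, 144, 145, 145, 145, 145, 145, 145, 145, 145, 146, 145, 145, 146, 145, 146, 146, 146, 146, 147, 143, 114, 137, 140, 141, 145, 147, 146, 149, 149, 148, 147, 147, 148, 147, 147, 148, 151, 150, 155, 234, 255, 251, 244, 241, 187, 131, 146, 146, 145, 145, 146, 146, 146, 146, 144, 145, 146, 146, 145, 146, 145, 145, 144, 146, 144, 145, 144, 145, 145, 146, 145, 145, 146]
251 [248, 246, 250, 251, 251, 251, 251, 251, 251, 251, 251, 251, 251, 251, 251, 251, 251, 251, 252, 254, 255, 136, 145, 146, 145, 147, 145, 119, 134, 138, 142, 144, 148, 148, 149, 150, 149, 147, 147, 147, 147, 147, 149, 152, 150, 150, 149, 152, 202, 132, 131, 118, 135, 146, 145, 145, 145, 145, 145, 145, 143, 1
[... 203 characters left out ...]
 252, 254, 248, 251, 252, 137, 116, 133, 140, 140, 145, 149, 147, 148, 150, 150, 148, 148, 147, 149, 149, 150, 152, 151, 151, 150, 148, 144, 140, 132, 152, 255, 253, 252, 251, 251, 251, 251, 251, 252, 252, 252, 252, 253, 254, 254, 254, 253, 253, 253, 251, 250, 250, 251, 251, 251, 250, 251, 250]
267 [247, 247, 248, 246, 244, 241, 239, 237, 237, 238, 240, 241, 244, 246, 247, 248, 248, 248, 250, 250, 250, 250, 250, 250, 250, 251, 253, 195, 200, 232, 226, 240, 247, 249, 249, 250, 255, 255, 255, 255, 255, 254, 253, 253, 253, 253, 254, 254, 239, 237, 242, 194, 255, 252, 251, 251, 251, 251, 251, 251, 251, 250, 248, 247, 245, 245, 246, 246, 245, 245, 244, 243, 245, 249, 250, 250, 250, 250, 251, 251]
```

Call:
move_arm(series="0 0 15 0 0 0; 0 0 30 0 0 0; 0 0 40 0 0 0; 0 0 44 0 0 0; 0 0 44 0 0 0; 0 0 44 0 0 0")

```text
time: 23.88
position: [0.5327, 0.2309, 0.1156]
tool_rot: [0.099, 0.995, -0.0, -0.0]
ft_force: [1.4, -0.5, -0.5]
grip_width: 0.048
grip_force: 0.0
```

Call:
move_arm(series="0 0 0 0 0 0; 0 0 0 0 0 0; 0 0 0 0 0 0; 0 0 0 0 0 0; 0 0 0 0 0 0; 0 0 0 0 0 0; 0 0 0 0 0 0; 0 0 0 0 0 0", jaw=0)

```text
time: 24.55
position: [0.5326, 0.2309, 0.1157]
tool_rot: [0.099, 0.995, 0.0, 0.0]
ft_force: [-0.6, -0.4, 2.0]
grip_width: 0.0138
grip_force: 40.0
```

Call:
move_arm(series="0 0 -20 0 0 0; 0 0 -50 0 0 0; 0 0 -85 0 0 0; 0 0 -110 0 0 0; 0 0 -110 0 0 0; 0 0 -110 0 0 0; 0 0 -110 0 0 0")

```text
time: 25.13
position: [0.5313, 0.2305, 0.2243]
tool_rot: [0.099, 0.995, -0.001, -0.001]
ft_force: [-0.1, -0.3, -2.8]
grip_width: 0.0137
grip_force: 40.0
```

Run:
```python
from h import *
o=st()
w=robot.camera('wrist');np.savez('w13.npz',**{k:w[k] for k in('mtx','world_to_cam')});save(w,'w13.png')
d=robot.camera('side');find(d,['screw_1','screw_1_foot'])
d=robot.camera('scene');find(d,['screw_1','screw_1_foot'])
```

```text
t 25.13 pos [0.5313, 0.2305, 0.2243] yaw xaxis [-0.9803, 0.1976, 0.0028] z [-0.003, -0.0007, -1.0] F [-0.1429, -0.3208, -2.8411] w 0.0137 40.0 q [0.2166, 0.4911, 1.5695, -0.0001, 1.084, -1.1552]
tip_of screw_1 [(0.78, [0.5299, 0.2278, 0.1877]), (0.76, [0.6065, 0.2199, 0.0844])]
tip_of screw_1_foot [(0.9, [0.6124, 0.2268, 0.0102])]
tip_of screw_1 [(0.65, [0.5326, 0.2314, 0.1891]), (0.56, [0.6086, 0.2246, 0.0825])]
tip_of screw_1_foot [(0.57, [0.6088, 0.2276, 0.0098]), (0.46, [0.5691, 0.2259, -0.0011])]
```

Call:
move_arm(series="-63 -217 0 0 0 57; -63 -217 0 0 0 57; -63 -217 0 0 0 57; -63 -217 0 0 0 57; -63 -217 0 0 0 57; -63 -217 0 0 0 57; -63 -217 0 0 0 57; -63 -217 0 0 0 57")

```text
time: 26.15
position: [0.5516, 0.0036, 0.2253]
tool_rot: [0.566, 0.824, -0.0, -0.0]
ft_force: [-1.3, 0.5, -2.0]
grip_width: 0.0137
grip_force: 40.0
```

Call:
move_arm(series="0 0 0 0 0 12.6; 0 0 0 0 0 12.6; 0 0 0 0 0 12.6; 0 0 0 0 0 12.6; 0 0 0 0 0 12.6; 0 0 0 0 0 12.6")

```text
time: 26.65
position: [0.5514, 0.0058, 0.2255]
tool_rot: [0.649, 0.761, -0.0, -0.0]
ft_force: [-0.4, -0.1, -1.9]
grip_width: 0.0138
grip_force: 40.0
```

Run:
```python
from h import *
o=st()
w=robot.camera('wrist');np.savez('w14.npz',**{k:w[k] for k in('mtx','world_to_cam')})
u=px(w,[.5521,.0662,.082]).astype(int); print(u,px(w,[.5677,-.0325,.082]))
find(w,['hub_1','keeper_hinge','catch'])
x0,y0=u-50; x0=max(x0,0);y0=max(y0,0); c=cv2.resize(w['img'][y0:y0+100,x0:x0+100],None,fx=5.5,fy=5.5,interpolation=cv2.INTER_CUBIC)
v=np.zeros((550,800,3),np.uint8);v[:,:550]=c;v[:188,550:]=cv2.resize(w['img'],(250,188));save(dict(img=v),'w14.png');print(x0,y0)
```

```text
t 26.65 pos [0.5514, 0.0058, 0.2255] yaw xaxis [-0.158, 0.9874, -0.0] z [-0.0001, -0.0, -1.0] F [-0.3609, -0.0951, -1.9478] w 0.0138 40.0 q [-0.1922, 0.4529, 1.6391, -0.0001, 1.0497, -0.3508]
[296 131] [295.0270091  247.11580745]
tip_of hub_1 [(0.74, [0.5536, 0.0647, 0.0832])]
tip_of keeper_hinge [(0.67, [0.6462, 0.0305, 0.1089])]
tip_of catch [(0.86, [0.5014, 0.0073, 0.0982])]
246 81
```

View pics/w14.png

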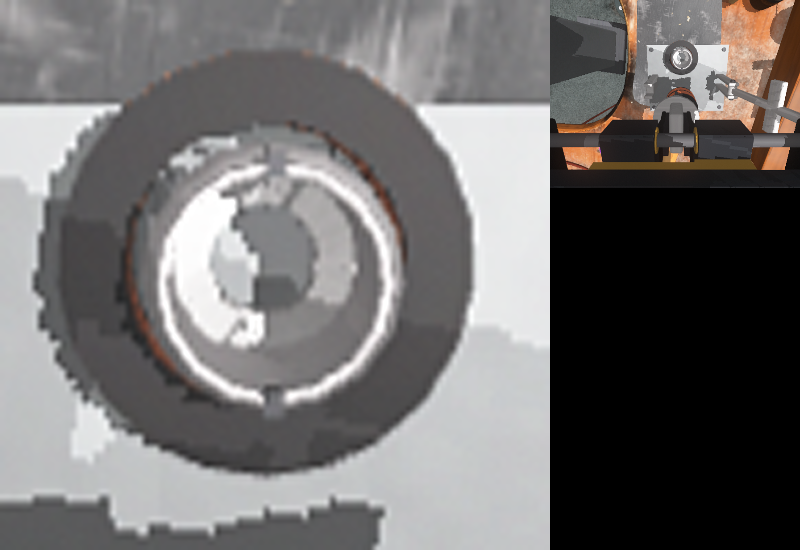

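Run:
```python
from h import *
w=np.load('w14.npz'); print(px(w,[.5521,.0662,.082]))
k=lambda a,b:(246+(a+.0)/5.5-.4,81+b/5.5-.4)
for q in ((275.5,283),(275,160),(274,402)): print(f(atz(w,k(*q),.082)))
print(f(atz(w,k(267,262),.048)), 'spool top')
```

```text
[296.4736218  131.99558958]
[0.5515, 0.0661, 0.082]
[0.5485, 0.083, 0.082]
[0.5542, 0.049, 0.082]
[0.5512, 0.0668, 0.048] spool top
```

Run:
```python
from h import *
w=np.load('w12.npz');g=cv2.imread('pics/w12.png')[:,:,1]
X=np.array([-.9803,.1977,0])
for e in (-.003,0,.003): print(e,[np.round(px(w,np.array([.533,.2312,z])+X*(e+s)),1)[1] for s,z in ((.028,.088),(.022,.124),(-.022,.124))])
print('col283 from 180',g[180:300,283].tolist())
print('col262 from 180',g[180:300,262].tolist())
```

```text
-0.003 [np.float64(198.5), np.float64(226.5), np.float64(298.2)]
0 [np.float64(193.9), np.float64(221.2), np.float64(293.6)]
0.003 [np.float64(189.3), np.float64(215.9), np.float64(289.0)]
col283 from 180 [198, 198, 198, 197, 214, 220, 221, 221, 222, 203, 197, 199, 203, 156, 111, 236, 238, 231, 207, 193, 190, 192, 196, 199, 201, 142, 111, 114, 115, 114, 113, 115, 114, 115, 116, 115, 116, 117, 115, 115, 117, 124, 133, 141, 145, 145, 145, 146, 149, 146, 147, 145, 146, 147, 146, 146, 147, 145, 146, 147, 145, 147, 147, 148, 147, 148, 147, 147, 148, 149, 149, 147, 147, 148, 147, 149, 147, 149, 149, 147, 149, 149, 149, 147, 147, 140, 253, 255, 255, 210, 141, 146, 149, 149, 148, 148, 149, 149, 148, 149, 147, 139, 252, 255, 252, 251, 251, 251, 251, 251, 250, 244, 239, 243, 245, 251, 183, 80, 71, 77]
col262 from 180 [130, 143, 142, 187, 197, 196, 197, 196, 198, 199, 198, 199, 198, 199, 199, 200, 201, 201, 146, 110, 171, 192, 194, 196, 197, 195, 159, 141, 142, 143, 142, 141, 142, 146, 149, 150, 146, 142, 140, 139, 139, 140, 141, 143, 144, 145, 148, 146, 144, 143, 142, 139, 253, 255, 255, 255, 255, 255, 206, 139, 143, 145, 146, 145, 144, 147, 145, 145, 138, 253, 254, 252, 251, 251, 251, 251, 251, 250, 250, 250, 250, 250, 250, 250, 251, 250, 249, 250, 248, 246, 245, 246, 246, 246, 247, 247, 247, 247, 247, 248, 248, 248, 248, 248, 247, 247, 247, 247, 248, 247, 247, 247, 247, 247, 247, 250, 240, 134, 62, 73]
```

Call:
move_arm(series="30 5 0 0 0 0; 60 9 0 0 0 0; 60 9 0 0 0 0; 60 9 0 0 0 0; 60 9 0 0 0 0; 60 9 0 0 0 0")

```text
time: 27.35
position: [0.5511, 0.0657, 0.2256]
tool_rot: [0.65, 0.76, -0.0, 0.0]
ft_force: [-0.1, -0.1, -2.2]
grip_width: 0.0139
grip_force: 40.0
```

Call:
move_arm(series="0 0 8 0 0 0; 0 0 16 0 0 0; 0 0 24 0 0 0; 0 0 32 0 0 0; 0 0 36 0 0 0; 0 0 40 0 0 0; 0 0 40 0 0 0; 0 0 40 0 0 0")

```text
time: 28.02
position: [0.5509, 0.0664, 0.1853]
tool_rot: [0.649, 0.76, -0.0, -0.0]
ft_force: [0.2, 0.2, -2.3]
grip_width: 0.0135
grip_force: 40.0
```

Call:
move_arm(series="0 0 4 0 0 0; 0 0 8 0 0 0; 0 0 12 0 0 0; 0 0 16 0 0 0; 0 0 20 0 0 0; 0 0 24 0 0 0; 0 0 26 0 0 0; 0 0 26 0 0 0")

```text
time: 28.68
position: [0.5505, 0.0664, 0.1589]
tool_rot: [0.649, 0.76, -0.0, -0.001]
ft_force: [-0.2, -0.7, -2.9]
grip_width: 0.0141
grip_force: 40.0
```

Call:
move_arm(series="0 0 4 0 0 0; 0 0 8 0 0 0; 0 0 12 0 0 0; 0 0 16 0 0 0; 0 0 20 0 0 0; 0 0 24 0 0 0; 0 0 27 0 0 0; 0 0 27 0 0 0")

```text
time: 29.35
position: [0.5506, 0.0664, 0.1318]
tool_rot: [0.649, 0.76, -0.0, -0.0]
ft_force: [1.0, -0.3, -2.9]
grip_width: 0.0139
grip_force: 40.0
```

Call:
move_arm(series="0 0 2 0 0 0; 0 0 4 0 0 0; 0 0 6 0 0 0; 0 0 8 0 0 0; 0 0 9 0 0 0; 0 0 10 0 0 0; 0 0 10 0 0 0; 0 0 10 0 0 0")

```text
time: 30.02
position: [0.551, 0.0664, 0.1225]
tool_rot: [0.649, 0.76, 0.0, 0.0]
ft_force: [1.2, -0.0, -3.0]
grip_width: 0.014
grip_force: 40.0
```

Call:
move_arm(series="0 0 0 0 0 6; 0 0 0.3 0 0 12; 0 0 0.7 0 0 18; 0 0 1.1 0 0 24; 0 0 1.5 0 0 30; 0 0 1.9 0 0 36; 0 0 2.4 0 0 42; 0 0 2.8 0 0 48")

```text
time: 30.68
position: [0.5516, 0.0663, 0.12]
tool_rot: [0.904, 0.428, 0.001, 0.0]
ft_force: [0.7, -0.2, -2.0]
grip_width: 0.0137
grip_force: 40.0
```

Run:
```python
from h import *
o=st(); print(f(o['moment']))
d=robot.camera('side');find(d,['screw_1','keeper_knob'])
```

```text
t 30.68 pos [0.5516, 0.0663, 0.12] yaw xaxis [0.6333, 0.7739, 0.001] z [0.0018, -0.0002, -1.0] F [0.6618, -0.2181, -1.9941] w 0.0137 40.0 q [-0.0815, 0.6118, 1.7165, -0.0001, 0.8115, 0.6043]
[-0.0702, -0.2228, -0.0098]
tip_of screw_1 [(0.63, [0.6076, 0.2229, 0.0851]), (0.49, [0.5487, 0.0633, 0.0876])]
tip_of keeper_knob [(0.82, [0.6931, 0.0359, 0.2705])]
```

Call:
move_arm(series="0 0 0.4 0 0 6; 0 0 0.8 0 0 12; 0 0 1.2 0 0 18; 0 0 1.7 0 0 24; 0 0 2.1 0 0 30; 0 0 2.5 0 0 36; 0 0 2.6 0 0 42; 0 0 2.6 0 0 46")

```text
time: 31.5
position: [0.5517, 0.0661, 0.1174]
tool_rot: [0.999, 0.043, 0.001, 0.0]
ft_force: [1.8, -0.2, -2.3]
grip_width: 0.0138
grip_force: 40.0
```

Call:
move_arm(series="0 0 0 0 0 0; 0 0 0 0 0 0; 0 0 0 0 0 0")

```text
time: 31.75
position: [0.5516, 0.0662, 0.1174]
tool_rot: [0.999, 0.045, 0.001, 0.0]
ft_force: [2.3, -0.7, -1.1]
grip_width: 0.0137
grip_force: 40.0
```

Run:
```python
from h import *
o=st(); print(f(o['moment']))
d=robot.camera('side');find(d,['screw_1','keeper_knob']);d=robot.camera('scene');find(d,['screw_1','keeper_knob'])
```

```text
t 31.75 pos [0.5516, 0.0662, 0.1174] yaw xaxis [0.996, 0.0899, 0.0017] z [0.0017, -0.0003, -1.0] F [2.2548, -0.6786, -1.0795] w 0.0137 40.0 q [-0.0816, 0.616, 1.718, -0.0003, 0.8058, 1.3994]
[-0.0718, -0.3692, -0.0335]
tip_of screw_1 [(0.68, [0.551, 0.0654, 0.0866]), (0.45, [0.607, 0.221, 0.088])]
tip_of keeper_knob []
tip_of screw_1 [(0.62, [0.6073, 0.2242, 0.0808]), (0.5, [0.5509, 0.0652, 0.085]), (0.39, [0.6939, 0.0354, 0.2655]), (0.17, [0.5743, -0.0277, 0.0203])]
tip_of keeper_knob [(0.77, [0.6928, 0.0367, 0.2625])]
```

Call:
move_arm(series="0 0 0 0 0 0; 0 0 0 0 0 0; 0 0 0 0 0 0; 0 0 0 0 0 0; 0 0 -20 0 0 0; 0 0 -50 0 0 0; 0 0 -80 0 0 0; 0 0 -108 0 0 0", jaw=0.55)

```text
time: 32.72
position: [0.5502, 0.0665, 0.2262]
tool_rot: [0.999, 0.044, -0.001, -0.0]
ft_force: [0.5, -0.0, 0.5]
grip_width: 0.0468
grip_force: 0.0
```

Run:
```python
from h import *
o=st()
w=robot.camera('wrist');save(w,'w15.png');find(w,['screw_1'])
d=robot.camera('side');find(d,['screw_1','keeper_knob']);d=robot.camera('scene');find(d,['screw_1','keeper_knob'])
```

```text
t 32.72 pos [0.5502, 0.0665, 0.2262] yaw xaxis [0.9962, 0.0873, -0.0017] z [-0.0017, 0.0003, -1.0] F [0.5056, -0.0447, 0.5226] w 0.0468 0.0 q [-0.0814, 0.456, 1.6305, 0.0001, 1.0568, 1.4019]
tip_of screw_1 [(0.74, [0.6112, 0.2248, 0.082]), (0.74, [0.5547, 0.0674, 0.0806]), (0.53, [0.5596, 0.014, 0.0022]), (0.16, [0.5662, -0.0324, 0.0797])]
tip_of screw_1 [(0.62, [0.606, 0.2207, 0.0858]), (0.62, [0.5483, 0.0669, 0.0845])]
tip_of keeper_knob [(0.71, [0.691, 0.0387, 0.2666])]
tip_of screw_1 [(0.61, [0.6077, 0.2251, 0.0817]), (0.5, [0.5543, 0.0693, 0.0803])]
tip_of keeper_knob [(0.67, [0.6906, 0.0361, 0.2672])]
```

Call:
move_arm(series="7 -94 0 0 0 0; 7 -94 0 0 0 0; 7 -94 0 0 0 0; 7 -94 0 0 0 0; 7 -94 0 0 0 0; 7 -94 0 0 0 -7; 7 -94 0 0 0 -14; 7 -94 0 0 0 -21")

```text
time: 33.78
position: [0.5495, 0.159, 0.2245]
tool_rot: [0.974, 0.227, -0.001, 0.0]
ft_force: [-1.1, -0.0, -0.3]
grip_width: 0.0479
grip_force: 0.0
```

Call:
move_arm(series="0 0 0 0 0 -56; 0 0 0 0 0 -56; 0 0 0 0 0 -56; 0 0 0 0 0 -56; 0 0 0 0 0 -56; 0 0 0 0 0 -56; 0 0 0 0 0 -56; 0 0 0 0 0 -56")

```text
time: 34.45
position: [0.5496, 0.1587, 0.2246]
tool_rot: [0.753, 0.658, -0.001, -0.0]
ft_force: [0.2, 0.1, -0.9]
grip_width: 0.0481
grip_force: 0.0
```

Call:
move_arm(series="0 0 0 0 0 -56; 0 0 0 0 0 -56; 0 0 0 0 0 -56; 0 0 0 0 0 -56; 0 0 0 0 0 -56; 0 0 0 0 0 -56; 0 0 0 0 0 -56; 0 0 0 0 0 -56")

```text
time: 35.12
position: [0.5496, 0.1587, 0.2246]
tool_rot: [0.357, 0.934, -0.001, -0.0]
ft_force: [0.8, 0.4, 0.0]
grip_width: 0.0481
grip_force: 0.0
```

Call:
move_arm(series="0 0 0 0 0 -54.6; 0 0 0 0 0 -54.6; 0 0 0 0 0 -54.6; 0 0 0 0 0 -54.6; 0 0 0 0 0 -54.6; 0 0 0 0 0 -54.6; 0 0 0 0 0 -54.6; 0 0 0 0 0 -54.6")

```text
time: 35.78
position: [0.5496, 0.1587, 0.2246]
tool_rot: [-0.112, 0.994, -0.0, -0.001]
ft_force: [0.0, -0.1, -0.5]
grip_width: 0.0477
grip_force: 0.0
```

Run:
```python
from h import *
o=st(); to([.609,.2232,.16])
```

```text
t 35.78 pos [0.5496, 0.1587, 0.2246] yaw xaxis [-0.9751, -0.2216, 0.0014] z [-0.0013, -0.0008, -1.0] F [0.0331, -0.1184, -0.4594] w 0.0477 0.0 q [0.0862, 0.4811, 1.588, -0.0008, 1.0739, -1.7077]
shift mm [-72.3  49.8  64.4]
```

Call:
move_arm(series="-72 50 40 0 0 0; -72 50 64 0 0 0; -72 50 64 0 0 0; -72 50 64 0 0 0; -72 50 64 0 0 0; -72 50 64 0 0 0; -72 50 64 0 0 0")

```text
time: 36.37
position: [0.609, 0.2237, 0.1622]
tool_rot: [-0.109, 0.994, -0.0, 0.0]
ft_force: [-0.1, -0.4, 0.5]
grip_width: 0.0481
grip_force: 0.0
```

Run:
```python
from h import *
o=st(); to([.609,.2232,.115])
w=robot.camera('wrist');save(w,'w16.png')
r=R.from_quat(o['tool_rot']).as_matrix(); X=r[:,0];Y=r[:,1]
c=np.array([.609,.2232,.124]); u=px(w,c); print(u)
for e in (-.003,0,.003): print(e,[np.round(px(w,np.array([.609,.2232,z])+X*(e+s)),1)[1] for s,z in ((.028,.088),(.022,.124),(-.022,.124))],np.round(px(w,c+Y*(e+.007)),1)[0],np.round(px(w,c+Y*(e-.007)),1)[0])
g=w['img'][:,:,1]; 
for r in (235,250,262): print(r,g[r,255:312].tolist())
for k in (279,283,287): print(k,g[180:300,k].tolist())
```

```text
t 36.37 pos [0.609, 0.2237, 0.1622] yaw xaxis [-0.9762, -0.2168, -0.0007] z [0.0008, -0.0003, -1.0] F [-0.1451, -0.4349, 0.5193] w 0.0481 0.0 q [0.1803, 0.6537, 1.4429, -0.0005, 1.0443, -1.6088]
shift mm [ 0.2 -0.5 47.2]
[281.88165261 256.01416736]
-0.003 [np.float64(196.8), np.float64(224.2), np.float64(295.2)] 289.0 264.2
0 [np.float64(192.3), np.float64(219.0), np.float64(290.7)] 294.3 269.5
0.003 [np.float64(187.7), np.float64(213.7), np.float64(286.1)] 299.6 274.8
235 [124, 126, 129, 129, 130, 129, 153, 254, 247, 120, 123, 124, 127, 128, 104, 128, 128, 130, 134, 135, 137, 139, 137, 138, 137, 136, 135, 137, 137, 138, 140, 142, 139, 138, 135, 133, 129, 126, 111, 134, 133, 132, 130, 154, 255, 253, 249, 120, 123, 124, 127, 130, 131, 131, 132, 132, 133]
250 [248, 248, 249, 249, 248, 248, 249, 249, 249, 249, 249, 250, 252, 116, 104, 116, 127, 131, 134, 137, 137, 137, 139, 138, 137, 136, 137, 135, 135, 138, 140, 140, 139, 139, 136, 133, 129, 121, 140, 255, 251, 249, 249, 249, 249, 249, 249, 249, 249, 249, 249, 249, 249, 249, 249, 249, 249]
262 [237, 243, 247, 247, 246, 246, 246, 246, 2
[... 1349 characters left out ...]
, 246, 246, 246, 246, 246, 246, 245, 240, 222, 157, 128, 132, 134, 135, 137, 143, 128, 76, 55, 62]
287 [172, 172, 171, 170, 169, 170, 169, 167, 168, 170, 159, 118, 120, 183, 191, 185, 183, 179, 178, 180, 184, 156, 119, 103, 104, 105, 103, 106, 105, 108, 107, 108, 108, 108, 109, 107, 108, 110, 119, 129, 135, 136, 138, 139, 140, 140, 140, 140, 139, 139, 141, 139, 138, 139, 139, 139, 139, 139, 140, 140, 139, 139, 139, 139, 140, 140, 139, 139, 140, 139, 139, 138, 134, 250, 255, 252, 251, 251, 252, 255, 203, 132, 137, 139, 139, 138, 137, 137, 137, 137, 137, 134, 128, 245, 252, 249, 248, 248, 248, 247, 247, 247, 247, 247, 247, 247, 247, 242, 203, 143, 129, 134, 138, 139, 143, 145, 128, 75, 55, 61]
```

Call:
move_arm(series="0 0 15 0 0 0; 0 0 30 0 0 0; 0 0 42 0 0 0; 0 0 47 0 0 0; 0 0 47 0 0 0; 0 0 47 0 0 0")

```text
time: 36.92
position: [0.6092, 0.225, 0.1145]
tool_rot: [-0.11, 0.994, -0.0, 0.0]
ft_force: [-0.4, -0.1, -0.1]
grip_width: 0.048
grip_force: 0.0
```

Call:
move_arm(series="0 0 0 0 0 0; 0 0 0 0 0 0; 0 0 0 0 0 0; 0 0 0 0 0 0; 0 0 0 0 0 0; 0 0 0 0 0 0; 0 0 0 0 0 0; 0 0 0 0 0 0", jaw=0)

```text
time: 37.58
position: [0.6092, 0.2248, 0.1144]
tool_rot: [-0.11, 0.994, -0.0, 0.0]
ft_force: [0.5, -1.1, 0.6]
grip_width: 0.0135
grip_force: 40.0
```

Call:
move_arm(series="0 0 -20 0 0 0; 0 0 -50 0 0 0; 0 0 -85 0 0 0; 0 0 -110 0 0 0; 0 0 -110 0 0 0; 0 0 -110 0 0 0; 0 0 -110 0 0 0")

```text
time: 38.17
position: [0.6076, 0.225, 0.2225]
tool_rot: [-0.11, 0.994, -0.0, -0.002]
ft_force: [-0.2, -0.2, -2.3]
grip_width: 0.0141
grip_force: 40.0
```

Run:
```python
from h import *
o=st(); to([.5668,-.0320,.226])
```

```text
t 38.17 pos [0.6076, 0.225, 0.2225] yaw xaxis [-0.9759, -0.2182, 0.0035] z [-0.0035, -0.0004, -1.0] F [-0.2227, -0.1557, -2.2981] w 0.0141 40.0 q [0.1824, 0.5837, 1.3912, 0.0003, 1.1702, -1.6085]
shift mm [  95.9 -241.9   -3.3]
```

Call:
move_arm(series="0 0 -40 0 0 0; 0 0 -45 0 0 0; 60 -150 -45 0 0 40; 60 -150 -45 0 0 40; 60 -150 -45 0 0 40; 60 -150 -45 0 0 40; 60 -150 -45 0 0 40; 60 -150 -45 0 0 40")

```text
time: 38.83
position: [0.582, 0.0631, 0.2669]
tool_rot: [0.242, 0.97, -0.0, -0.002]
ft_force: [-0.5, 0.4, -1.8]
grip_width: 0.0138
grip_force: 40.0
```

Call:
move_arm(series="-31 -95 0 0 0 53.8; -31 -95 0 0 0 53.8; -31 -95 0 0 0 53.8; -31 -95 0 0 0 53.8; -31 -95 0 0 0 53.8; -31 -95 0 0 0 53.8; -31 -95 0 0 0 53.8; -31 -95 0 0 0 53.8")

```text
time: 39.5
position: [0.566, -0.0328, 0.2669]
tool_rot: [0.653, 0.757, -0.001, -0.002]
ft_force: [-1.1, -0.4, -2.9]
grip_width: 0.0141
grip_force: 40.0
```

Call:
move_arm(series="0 0 0 0 0 0; 0 0 0 0 0 0; 0 0 0 0 0 0; 0 0 0 0 0 0")

```text
time: 39.83
position: [0.5668, -0.0329, 0.2685]
tool_rot: [0.65, 0.76, -0.0, -0.001]
ft_force: [-0.1, 0.8, -1.7]
grip_width: 0.0134
grip_force: 40.0
```

Run:
```python
from h import *
o=st(); to([.5677,-.0333,.159])
w=robot.camera('wrist');find(w,['hub_1','thread_1','keeper_knob','screw_1','catch'])
```

```text
t 39.83 pos [0.5668, -0.0329, 0.2685] yaw xaxis [-0.154, 0.9881, 0.0005] z [-0.0011, 0.0003, -1.0] F [-0.1194, 0.8489, -1.7369] w 0.0134 40.0 q [-0.2547, 0.423, 1.5503, 0.0, 1.1694, -0.4094]
shift mm [ -0.6   1.  109.5]
tip_of hub_1 [(0.56, [0.5633, -0.0301, 0.0816]), (0.35, [0.3498, -0.3373, 0.0011])]
tip_of thread_1 [(0.55, [0.5672, -0.0311, 0.0187])]
tip_of keeper_knob []
tip_of screw_1 [(0.76, [0.5534, 0.0666, 0.0801]), (0.59, [0.5671, -0.0314, 0.2382])]
tip_of catch [(0.77, [0.5, 0.0104, 0.0983])]
```

Call:
move_arm(series="0 0 20 0 0 0; 0 0 40 0 0 0; 0 0 60 0 0 0; 0 0 72 0 0 0; 0 0 75 0 0 0; 0 0 78 0 0 0; 0 0 81 0 0 0; 0 0 84 0 0 0")

```text
time: 40.8
position: [0.5679, -0.0331, 0.1859]
tool_rot: [0.651, 0.759, 0.001, 0.001]
ft_force: [0.6, -0.6, -1.8]
grip_width: 0.0137
grip_force: 40.0
```

Call:
move_arm(series="0 0 4 0 0 0; 0 0 8 0 0 0; 0 0 12 0 0 0; 0 0 16 0 0 0; 0 0 20 0 0 0; 0 0 24 0 0 0; 0 0 26 0 0 0; 0 0 26 0 0 0")

```text
time: 41.47
position: [0.5666, -0.0329, 0.1585]
tool_rot: [0.651, 0.759, -0.0, -0.001]
ft_force: [0.1, 0.9, -2.1]
grip_width: 0.0137
grip_force: 40.0
```

Run:
```python
from h import *
o=st(); print(f(o['moment'])); to([.5677,-.0333,.122])
```

```text
t 41.47 pos [0.5666, -0.0329, 0.1585] yaw xaxis [-0.153, 0.9882, 0.0005] z [-0.0013, 0.0003, -1.0] F [0.1399, 0.9064, -2.1278] w 0.0137 40.0 q [-0.2548, 0.5658, 1.6581, -0.0, 0.9191, -0.4084]
[-0.0653, -0.1092, 0.0009]
shift mm [-0.6  1.1 36.5]
```

Call:
move_arm(series="0 0.5 4 0 0 0; 0 0.5 8 0 0 0; 0 0.5 12 0 0 0; 0 0.5 16 0 0 0; 0 0.5 20 0 0 0; 0 0.5 24 0 0 0; 0 0.5 28 0 0 0; 0 0.5 28 0 0 0")

```text
time: 42.13
position: [0.5669, -0.0328, 0.1302]
tool_rot: [0.651, 0.759, -0.0, -0.001]
ft_force: [-0.6, 0.2, -1.9]
grip_width: 0.0136
grip_force: 40.0
```

Call:
move_arm(series="0 0 2 0 0 0; 0 0 4 0 0 0; 0 0 6 0 0 0; 0 0 8 0 0 0; 0 0 9 0 0 0; 0 0 10 0 0 0; 0 0 10 0 0 0; 0 0 10 0 0 0")

```text
time: 42.8
position: [0.5675, -0.0329, 0.1212]
tool_rot: [0.651, 0.759, -0.0, 0.0]
ft_force: [-1.1, -0.3, -2.2]
grip_width: 0.0139
grip_force: 40.0
```

Run:
```python
from h import *
o=st(); print(f(o['moment']))
```

```text
t 42.8 pos [0.5675, -0.0329, 0.1212] yaw xaxis [-0.153, 0.9882, -0.0] z [0.0, -0.0, -1.0] F [-1.1153, -0.3284, -2.2339] w 0.0139 40.0 q [-0.2544, 0.6231, 1.6817, -0.0, 0.8368, -0.408]
[0.014, 0.0147, -0.0492]
```

Call:
move_arm(series="0 0 0 0 0 6; 0 0 0.3 0 0 12; 0 0 0.7 0 0 18; 0 0 1.1 0 0 24; 0 0 1.5 0 0 30; 0 0 1.9 0 0 36; 0 0 2.4 0 0 42; 0 0 2.8 0 0 48")

```text
time: 43.47
position: [0.5676, -0.0329, 0.1185]
tool_rot: [0.904, 0.427, 0.0, 0.0]
ft_force: [-0.6, -0.2, -1.7]
grip_width: 0.0138
grip_force: 40.0
```

Call:
move_arm(series="0 0 0.4 0 0 6; 0 0 0.8 0 0 12; 0 0 1.2 0 0 18; 0 0 1.7 0 0 24; 0 0 2.1 0 0 30; 0 0 2.4 0 0 36; 0 0 2.4 0 0 42; 0 0 2.4 0 0 46")

```text
time: 44.13
position: [0.5676, -0.0329, 0.1161]
tool_rot: [0.999, 0.04, 0.0, 0.0]
ft_force: [0.6, -0.4, -1.9]
grip_width: 0.0135
grip_force: 40.0
```

Call:
move_arm(series="0 0 0 0 0 0; 0 0 0 0 0 0; 0 0 0 0 0 0")

```text
time: 44.38
position: [0.5676, -0.0329, 0.116]
tool_rot: [0.999, 0.043, 0.0, 0.0]
ft_force: [0.9, 1.0, -1.7]
grip_width: 0.0137
grip_force: 40.0
```

Run:
```python
from h import *
o=st(); print(f(o['moment']))
d=robot.camera('side');find(d,['screw_1','keeper_knob']);d=robot.camera('scene');find(d,['screw_1','keeper_knob'])
```

```text
t 44.38 pos [0.5676, -0.0329, 0.116] yaw xaxis [0.9964, 0.0853, 0.0002] z [0.0002, -0.0, -1.0] F [0.8769, 0.9582, -1.6761] w 0.0137 40.0 q [-0.2544, 0.6311, 1.6847, 0.0, 0.8256, 1.231]
[0.0617, 0.0969, 0.0372]
tip_of screw_1 [(0.71, [0.5662, -0.0347, 0.0882]), (0.62, [0.5491, 0.0688, 0.0853])]
tip_of keeper_knob [(0.74, [0.6898, 0.0397, 0.267]), (0.45, [0.5524, 0.0682, 0.0195])]
tip_of screw_1 [(0.72, [0.5659, -0.0303, 0.0815]), (0.49, [0.5504, 0.0681, 0.0812])]
tip_of keeper_knob []
```

Call:
move_arm(series="0 0 -1 0 0 0; 0 0 -2 0 0 0; 0 0 -2 0 0 0")

```text
time: 44.93
position: [0.5676, -0.0329, 0.1181]
tool_rot: [0.999, 0.042, 0.0, 0.0]
ft_force: [1.1, -0.2, -2.2]
grip_width: 0.0138
grip_force: 40.0
```

Call:
move_arm(series="0 0 2 0 0 0; 0 0 2 0 0 0; 0 0 2 0 0 0")

```text
time: 45.18
position: [0.5675, -0.0329, 0.1158]
tool_rot: [0.999, 0.042, -0.0, 0.0]
ft_force: [1.2, 0.5, -1.7]
grip_width: 0.0138
grip_force: 40.0
```

Call:
move_arm(series="0 0 -1.5 0 0 0; 0 0 -3 0 0 0; 0 0 -3 0 0 0; 0 0 -3 0 0 0")

```text
time: 45.52
position: [0.5672, -0.0328, 0.1185]
tool_rot: [0.999, 0.042, -0.0, -0.0]
ft_force: [0.7, 0.6, -7.1]
grip_width: 0.0138
grip_force: 40.0
```

Call:
move_arm(series="0 0 -1 0 0 0; 0 0 -1 0 0 0; 0 0 -1 0 0 0")

```text
time: 45.77
position: [0.567, -0.0328, 0.1188]
tool_rot: [0.999, 0.042, -0.001, -0.0]
ft_force: [1.4, -0.4, -16.4]
grip_width: 0.0136
grip_force: 40.0
```

Call:
move_arm(series="0 0 2 0 0 0; 0 0 4 0 0 0; 0 0 4.3 0 0 0; 0 0 4.3 0 0 0; 0 0 4.3 0 0 0")

```text
time: 46.18
position: [0.568, -0.033, 0.1164]
tool_rot: [0.999, 0.042, 0.001, 0.0]
ft_force: [1.3, 0.0, -2.7]
grip_width: 0.014
grip_force: 40.0
```

Call:
move_arm(series="0 0 0 0 0 0; 0 0 0 0 0 0; 0 0 0 0 0 0; 0 0 0 0 0 0; 0 0 -20 0 0 0; 0 0 -50 0 0 0; 0 0 -80 0 0 0; 0 0 -115 0 0 0", jaw=0.55)

```text
time: 46.85
position: [0.5666, -0.0327, 0.2309]
tool_rot: [0.999, 0.042, -0.001, -0.0]
ft_force: [-0.2, 0.1, -1.4]
grip_width: 0.0468
grip_force: 0.0
```

Run:
```python
from h import *
o=st()
w=robot.camera('wrist');find(w,['screw_1','keeper_knob','keeper_hinge'])
s=robot.camera('scene');find(s,['screw_1','keeper_knob']);d=robot.camera('side');find(d,['screw_1','keeper_knob'])
P=lambda c:c['mtx']@c['world_to_cam'][:3]
for a,b in (((235,122),(365,155)),((235,93),(367,97))):
    h=cv2.triangulatePoints(P(s),P(d),np.array(a,float),np.array(b,float))[:,0]; print('bottle',f(h[:3]/h[3]))
save(s,'s17.png');save(d,'d17.png')
```

```text
t 46.85 pos [0.5666, -0.0327, 0.2309] yaw xaxis [0.9965, 0.0836, -0.0028] z [-0.0029, 0.0007, -1.0] F [-0.156, 0.1, -1.4148] w 0.0468 0.0 q [-0.2545, 0.4678, 1.5918, -0.0001, 1.085, 1.2326]
tip_of screw_1 [(0.96, [0.5547, 0.0667, 0.0806]), (0.79, [0.5674, -0.0332, 0.087])]
tip_of keeper_knob []
tip_of keeper_hinge [(0.96, [0.6475, 0.03, 0.107])]
tip_of screw_1 [(0.56, [0.5527, 0.0692, 0.0852]), (0.52, [0.5676, -0.0311, 0.0838])]
tip_of keeper_knob []
tip_of screw_1 [(0.8, [0.552, 0.0709, 0.0829]), (0.78, [0.5658, -0.0316, 0.0853]), (0.35, [0.5501, 0.0651, 0.0205])]
tip_of keeper_knob [(0.65, [0.6892, 0.0406, 0.269])]
bottle [0.8235, 0.199, 0.1099]
bottle [0.7882, 0.1574, 0.2927]
```

Call:
move_arm(series="0 0 -40 0 0 0; 0 0 -80 0 0 0; 0 0 -100 0 0 0; 30 -15 -100 0 0 -4; 128 -60 -100 0 0 -4; 128 -60 -100 0 0 -4; 128 -60 -100 0 0 -4; 128 -60 -100 0 0 -4", jaw=1)

```text
time: 48.02
position: [0.6935, 0.0403, 0.3285]
tool_rot: [0.997, 0.078, 0.001, -0.001]
ft_force: [-0.9, -0.4, 0.5]
grip_width: 0.0855
grip_force: 0.0
```

Call:
move_arm(series="0 0 0 0 0 0; 0 0 0 0 0 0; 0 0 0 0 0 0")

```text
time: 48.27
position: [0.6889, 0.0369, 0.3302]
tool_rot: [0.997, 0.076, -0.001, -0.0]
ft_force: [-0.3, 0.2, -0.0]
grip_width: 0.0872
grip_force: 0.0
```

Run:
```python
from h import *
o=st(); to([.690,.0375,.270])
w=robot.camera('wrist');find(w,['keeper_knob','screw_1','keeper_hinge']);save(w,'w18.png')
u=px(w,[.69,.0375,.267]);print(u)
g=w['img'].max(2); 
for r in (-25,0,20):
    y=int(u[1])+r
    if 0<=y<420: print(y,g[y,200:360:3].tolist())
s=robot.camera('side');find(s,['keeper_knob'])
```

```text
t 48.27 pos [0.6889, 0.0369, 0.3302] yaw xaxis [0.9883, 0.1522, -0.002] z [-0.002, -0.0001, -1.0] F [-0.303, 0.19, -0.0068] w 0.0872 0.0 q [-0.1079, 0.5494, 1.1464, -0.0004, 1.4478, 1.3101]
shift mm [ 1.3 -0.4 60.2]
tip_of keeper_knob [(0.73, [0.6872, 0.037, 0.2612])]
tip_of screw_1 [(0.97, [0.5688, -0.0305, 0.0843]), (0.87, [0.5524, 0.065, 0.0787]), (0.19, [0.5028, 0.0085, 0.0989])]
tip_of keeper_hinge [(0.93, [0.6434, 0.0295, 0.1092])]
[281.65771931 234.84090869]
209 [106, 121, 126, 108, 105, 103, 106, 104, 99, 180, 174, 143, 145, 69, 69, 69, 70, 69, 69, 70, 68, 68, 68, 69, 76, 72, 75, 78, 96, 94, 76, 76, 95, 94, 93, 75, 68, 69, 67, 94, 87, 158, 88, 97, 152, 94, 95, 101, 98, 105, 100, 97, 99, 92]
234 [101, 99, 95, 106, 103, 90, 105, 117, 111, 120, 173, 139, 143, 64, 63, 86, 85, 86, 84, 84, 85, 84, 27, 28, 26, 28, 29, 29, 28, 27, 27, 28, 28, 60, 79, 67, 69, 88, 92, 74, 75, 94, 94, 93, 92, 92, 100, 102, 100, 107, 111, 113, 111, 101]
254 [99, 96, 97, 94, 95, 89, 95, 87, 94, 40, 37, 37, 26, 50, 85, 82, 79, 57, 26, 29, 28, 27, 71, 90, 142, 64, 64, 60, 60, 66, 65, 64, 70, 93, 95, 96, 96, 103, 49, 35, 24, 28, 28, 35, 63, 98, 101, 57, 92, 89, 92, 89, 93, 96]
tip_of keeper_knob [(0.65, [0.6927, 0.039, 0.2664])]
```

Call:
move_arm(series="1 0 20 0 0 0; 1 0 40 0 0 0; 1 0 55 0 0 0; 1 0 60 0 0 0; 1 0 60 0 0 0; 1 0 60 0 0 0")

```text
time: 49.07
position: [0.6913, 0.0377, 0.2712]
tool_rot: [0.997, 0.077, 0.0, 0.0]
ft_force: [-0.9, 0.1, 0.5]
grip_width: 0.0873
grip_force: 0.0
```

Call:
move_arm(series="0 0 0 0 0 0; 0 0 0 0 0 0; 0 0 0 0 0 0; 0 0 0 0 0 0; 0 0 0 0 0 0; 0 0 0 0 0 0; 0 0 0 0 0 0; 0 0 0 0 0 0", jaw=0, newtons=8)

```text
time: 49.73
position: [0.691, 0.0378, 0.2706]
tool_rot: [0.997, 0.077, -0.0, -0.0]
ft_force: [0.5, 0.4, 0.5]
grip_width: 0.0418
grip_force: 0.0
```

Call:
move_arm(series="0 0 0 0 0 0; 0 0 0 0 0 0; 0 0 0 0 0 0; 0 0 0 0 0 0; 0 0 0 0 0 0; 0 0 0 0 0 0; 0 0 0 0 0 0; 0 0 0 0 0 0")

```text
time: 50.4
position: [0.691, 0.0379, 0.2706]
tool_rot: [0.997, 0.077, -0.0, -0.0]
ft_force: [0.3, -0.7, 0.1]
grip_width: 0.0211
grip_force: 8.0
```

Call:
move_arm(series="-10 0 -2 0 0 0; -20 0 -3.5 0 0 0; -30 0 -4.8 0 0 0; -40 0 -5.5 0 0 0; -50 0 -5.8 0 0 0; -60 0 -5.5 0 0 0; -70 0 -4.8 0 0 0; -70 0 -4.8 0 0 0")

```text
time: 51.07
position: [0.6199, 0.0264, 0.275]
tool_rot: [0.997, 0.077, -0.001, 0.0]
ft_force: [0.1, -1.3, -2.0]
grip_width: 0.021
grip_force: 8.0
```

Run:
```python
from h import *
o=st()
s=robot.camera('side');find(s,['keeper_knob','keeper_hinge']);s=robot.camera('scene');find(s,['keeper_knob'])
```

```text
t 51.07 pos [0.6199, 0.0264, 0.275] yaw xaxis [0.9883, 0.1528, -0.0028] z [-0.0027, -0.0012, -1.0] F [0.1063, -1.2795, -1.9697] w 0.021 8.0 q [-0.1366, 0.491, 1.4079, -0.0016, 1.2452, 1.2813]
tip_of keeper_knob [(0.73, [0.6217, 0.0294, 0.2746])]
tip_of keeper_hinge [(0.69, [0.6428, 0.0304, 0.107])]
tip_of keeper_knob [(0.71, [0.6263, 0.0252, 0.2714]), (0.48, [0.5587, 0.0175, -0.0043])]
```

Call:
move_arm(series="0 0 0 0 0 0; 0 0 0 0 0 0; 0 0 0 0 0 0; 0 0 0 0 0 0; 0 0 0 0 0 0; 0 0 0 0 0 0; 0 0 0 0 0 0; 0 0 0 0 0 0", jaw=1)

```text
time: 51.98
position: [0.6219, 0.0271, 0.2755]
tool_rot: [0.997, 0.077, 0.0, -0.0]
ft_force: [-0.5, 0.2, 0.0]
grip_width: 0.0662
grip_force: 0.0
```

Call:
move_arm(series="0 0 0 0 0 0; 0 0 0 0 0 0; 0 0 -20 0 0 0; 0 0 -40 0 0 0; 0 0 -60 0 0 0; 0 0 -60 0 0 0; 0 0 -60 0 0 0; 0 0 -60 0 0 0")

```text
time: 52.65
position: [0.6212, 0.0271, 0.3345]
tool_rot: [0.997, 0.077, -0.001, -0.0]
ft_force: [0.4, 0.1, -0.5]
grip_width: 0.087
grip_force: 0.0
```

Call:
move_arm(series="0 0 0 0 0 0; 0 0 0 0 0 0; 0 0 0 0 0 0; 0 0 0 0 0 0; 0 0 0 0 0 0; 0 0 0 0 0 0; 0 0 0 0 0 0; 0 0 0 0 0 0")

```text
time: 53.32
position: [0.6219, 0.027, 0.3355]
tool_rot: [0.997, 0.077, 0.0, 0.0]
ft_force: [0.4, -0.3, 0.2]
grip_width: 0.0871
grip_force: 0.0
```

Call:
move_arm(series="0 0 0 0 0 0; 0 0 0 0 0 0; 0 0 0 0 0 0; 0 0 0 0 0 0; 0 0 0 0 0 0; 0 0 0 0 0 0; 0 0 0 0 0 0; 0 0 0 0 0 0")

```text
time: 53.98
position: [0.6219, 0.027, 0.3354]
tool_rot: [0.997, 0.077, -0.0, -0.0]
ft_force: [0.3, 0.5, -0.6]
grip_width: 0.0871
grip_force: 0.0
```

Run:
```python
from h import *
o=st()
s=robot.camera('side');find(s,['keeper_knob','keeper_hinge','screw_1','catch']);d=robot.camera('scene');find(d,['keeper_knob','screw_1','spool_a'])
w=robot.camera('wrist');find(w,['keeper_knob','screw_1'])
v=np.zeros((600,800,3),np.uint8); v[:343,:400]=cv2.resize(s['img'][130:250,220:360],(400,343)); v[:343,400:]=cv2.resize(d['img'][165:285,170:310],(400,343)); v[343:600,:343]=cv2.resize(w['img'],(343,257)); save(dict(img=v),'end.png')
```

```text
t 53.98 pos [0.6219, 0.027, 0.3354] yaw xaxis [0.9882, 0.153, -0.0] z [-0.0, 0.0, -1.0] F [0.2608, 0.5225, -0.6169] w 0.0871 0.0 q [-0.1358, 0.4393, 1.3254, 0.0, 1.3769, 1.2814]
tip_of keeper_knob [(0.71, [0.5702, -0.0308, 0.0171]), (0.61, [0.4844, 0.004, 0.1114])]
tip_of keeper_hinge [(0.75, [0.642, 0.0324, 0.1074])]
tip_of screw_1 [(0.74, [0.5635, -0.031, 0.0901]), (0.69, [0.6944, 0.2117, -0.0003])]
tip_of catch [(0.91, [0.5005, 0.0066, 0.1025])]
tip_of keeper_knob [(0.79, [0.4811, 0.0009, 0.1083])]
tip_of screw_1 [(0.56, [0.5509, 0.0666, 0.0805]), (0.49, [0.5672, -0.0317, 0.0832])]
tip_of spool_a [(0.92, [0.5539, -0.4751, 0.0035]), (0.84, [0.416, -0.1864, 0.0011]), (0.61, [0.564, -0.0347, 0.0448]), (0.57, [0.3473, -0.4697, -0.0012]), (0.55, [0.5561, 0.0664, 0.0219]), (0.54, [0.5695, -0.0304, 0.0195])]
tip_of keeper_knob [(0.7, [0.5529, 0.0686, 0.018]), (0.58, [0.4807, 0.0, 0.1039])]
tip_of screw_1 [(0.98, [0.5702, -0.0329, 0.0861]), (0.93, [0.5534, 0.0667, 0.0804])]
```

View pics/end.png

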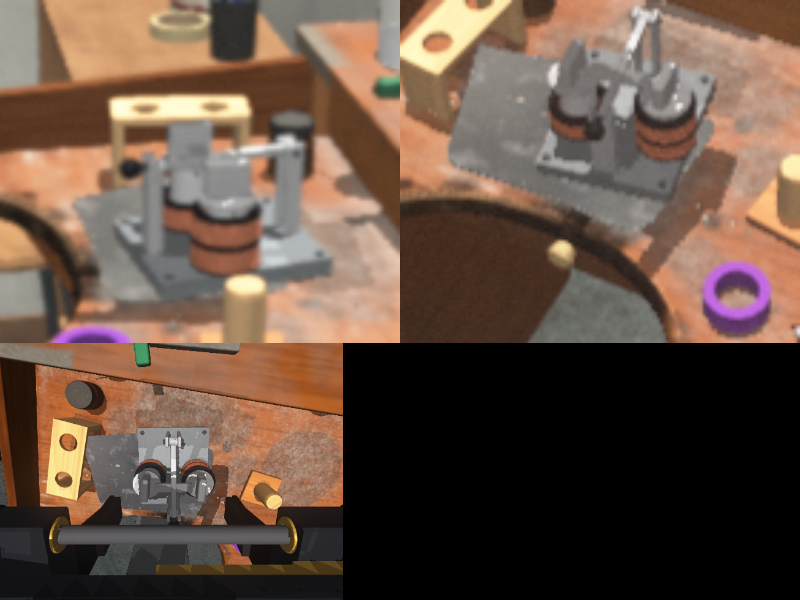

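```bash
python3 -c "
from rig import robot
print(robot.hand_in())"
```

```text
the job is handed in; nothing more can be done
None
```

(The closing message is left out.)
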